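# Dock the blue-lidded specimen tub on the check-in station's sensing pin

### The job

Check in the specimen tub with the blue lid: turn the dock's yellow swing bar well open (past a right angle), slide the tub upright along the counter into the dock until it is fully home against the stop and holds the sensing pin pressed in, then swing the bar fully shut behind it and let go. Leave the orange-lidded tub, the jar, the glove box and the pack of blue pads where they are.

Things in the scene. Friction and masses are not known exactly. Their poses are not given: they have to be found in the camera images.
- tub_center (a point): Centre (half-way up, 40 mm above the counter) of the specimen tub with the BLUE lid: a closed white upright round tub, 120 mm across and 80 mm high, flat-topped, 0.5 to 1 kg, too wide to grasp, loose on the counter; slides with friction coefficient about 0.5 to 0.7. z axis up.
- other_tub_center (a point): Centre (40 mm above the counter) of a second tub of the same size and shape (120 mm across, 80 mm high) but with an ORANGE lid; loose, not to be moved.
- jar_center (a point): Centre (44 mm above the counter) of a loose white screw-top jar, 76 mm across and 88 mm high, standing somewhere between the tubs and the dock; not to be moved.
- home (a point): Point of the dock (fixed to the counter) where the tub's centre lies when the tub is fully home against the stop, 40 mm above the counter. Its x axis points level into the dock (the way the tub is pushed in), y across it to the left, z up. There is no floor plate: the tub stays on the counter.
- dock: The fixed dock, origin on the counter under the home point, axes as there. 30 mm high rails from x = -31 to 61 mm, inner faces y = +-66 mm, lead-ins flaring to x = -48 mm, y = +-86 mm. Stop: front face of the white housing at x = 61 mm, 76 mm high; housing to x = 161, y = +-95 mm, carrying a scanner on a mast (x 95 to 165, y 45 to 95 mm, 225 mm high).
- pin_tip (a point): Front of the sensing pin (red round button, 18 mm across) in the middle of the stop face, 37 mm above the counter; it moves with the pin.
- pin_part (a joint): Travel of the sensing pin in m along the dock's x: 0 = out (13 mm proud of the stop face), about 0.013 with the tub fully home, 0.016 at most. Its spring pushes back with 0.4 N when out and 1.2 N when home, less than the tub's friction on the counter, so a tub pushed home stays there.
- gate (a joint): Angle (rad) of the yellow swing bar across the dock's mouth: 0 = shut (it points along the dock's -y from its hinge, 12 mm behind a tub that is home), growing as it opens, clockwise from above: 1.57 = straight out along -x, stop at 2.1 (further towards +y). Moved with about 0.6 N at the handle; stays where left. Flat bar 12 mm wide, top 50 mm above the counter.
- gate_handle (a point): Middle of the bar's handle, a red upright round post 18 mm across at the bar's free end, 155 mm from the hinge axis. The post stands clear above the bar from 50 to 106 mm above the counter; this point is 80 mm above the counter and moves with the bar.
- gate_hinge (a point): The swing bar's vertical hinge axis, fixed on the dock at x = -78, y = +84 mm of the dock frame, given 80 mm above the counter. The steel hinge post there is 24 mm across and 53 mm high.
- glove_box: Blue and white glove box, loose at the back of the counter, 115 mm along its own x, 220 mm along y, 75 mm high; origin under its centre. Not to be moved.
- pads: Pack of blue pads lying flat, loose, 110 mm along its own x, 150 mm along y, 24 mm high; origin under its centre. Not to be moved.
Not all that is in view belongs to the job. Leave any pink or turquoise look-alike of the part that bears tub_center alone.

How it is judged:
On the way, in this order (a step that is already met when the one before it is completed fails the run):
1. the swing bar is swung well open (past 1.5 rad) while the pin is still out (value of joint gate above 1.5 rad and value of joint pin_part below 0.003 m), for 0.1 s.
2. the blue-lidded tub stands in the dock and presses the sensing pin in (value of joint pin_part above 0.0095 m and horizontal distance between tub_center and home below 0.012 m), for 0.2 s.
At the end, for the whole second after the job is handed in: The blue-lidded tub stands upright and at rest within 12 mm of the home point, holding the sensing pin pressed in by more than 9.5 mm, and the swing bar is shut to within 0.12 rad and still (all of step 2 and angle between tub_center's own z axis and vertical below 0.08 rad and value of joint gate below 0.12 rad and linear speed of tub below 0.01 m/s and velocity of joint gate between -0.05 and 0.05 rad/s); the robot touches nothing.
It fails at once if the blue-lidded tub is tipped by more than 0.35 rad or lifted off the counter by more than 20 mm (angle between tub_center's own z axis and vertical above 0.35 rad or height (world z) of tub_center above 0.06 m).
It fails at once if the orange-lidded tub or the jar is moved by more than 20 mm (distance of any of other_tub_center, jar_center from where it was at the start of the episode above 0.02 m).
It fails at once if the glove box or the pack of pads is moved by more than 30 mm (distance of any of glove_box, pads from where it was at the start of the episode above 0.03 m).
It also fails if it takes over 72 s, if anything falls off the work surface, if the arm or the gripper's body presses on something with over 40 N, if the wrist force passes 120 N, or if a joint passes its speed limit or range.

### The arm

A 6-joint arm with a two-finger parallel gripper is mounted at the origin on the work surface. World frame = base frame: x ahead of the robot, y to its left, z up, the work surface at z = 0. Lengths are in m, angles in rad, forces in N, time in s.
With the tool pointing down it reaches from about 0.375 to 0.9 m from the base axis. Payload 3.1 kg.
Tool frame: the origin (TCP) lies on the centre line of the jaws, within the pads' length; the fingertips stand 25 mm ahead of it and the grasp point (between the pads) lies 6 mm ahead of it; z points along the fingers, y is the direction in which the jaws open and shut (so a half turn about z gives the same grasp; the last joint's range is limited). The gripper opens to 85 mm and grips with 20 to 120 N. Pads are 22 mm wide; open, the fingers measure 114 mm over their backs; the gripper's body (76 mm by 85 mm) begins 54 mm behind the grasp point. The pads swing forward as they close: fully open they stand 13 mm farther back than shut.
Start: joints at [-0.178, 0.527, 1.433, -0, 1.181, -0.178], TCP at [0.625, 0, 0.22] pointing down, gripper open.
Joint ranges: [-3.08, 3.08], [-0.75, 2.2], [0.22, 2.44], [-1.43, 4.57], [0, 2.65], [-2.85, 2.85]. Speed limits (rad/s): [2.79, 2.79, 3.14, 3.14, 3.14, 3.14].

### API

Orientations are given as a 3x3 rotation matrix whose columns are the frame's x, y, z axes.
In Python, from rig import bot gives the robot as it stands.
- The arm moves only by the shell command python3 -m handwheel 'ROWS' [FORCE]. ROWS is JSON, a list of rows, each an object of numbers: "dx", "dy", "dz": the shift along the tool's x, y, z in cm; "wx", "wy", "wz": the turn, a rotation vector about the tool's x, y, z in degrees; "gripper": the finger opening in cm, from 0 to 8.54. A call has 1 to 5 rows; each row is the pose to reach, as a shift and turn from the pose measured when the call began, along the tool's axes at that moment; what a row does not reach only later rows make up. A row lasts 1/12 s, in which the tool goes at most 41.7 mm and 7.16 degrees, less where a joint would pass 70% of its speed; a pose out of reach is approached as far as the arm can. A call with a gripper value outside its range is refused whole. The fingers move at their own pace and stop on an object; FORCE is the grip in N (left out, the last holds). Time passes only in rows, so rows that repeat a pose let the fingers close. It gives the time, the measured TCP pose, the force and the opening at its end, in the units of the state.
- bot.get_state(): the state, without advancing time (a new reading comes with each control period).
- bot.get_image(name): name is "scene" or "side" or "wrist"; returns the picture (420x560x3 uint8, red, green, blue); there is no depth.
- bot.camera_params(name): a dict with "fx", "fy", "cx", "cy" (pixels), "rvec" (rotation vector, rad) and "tvec" (3), from world to camera coordinates, as OpenCV has them; the wrist camera has in their place "tool_from_camera" (4x4, takes a point from camera to tool coordinates, whose origin is the TCP and whose axes are the flange's). Camera axes: x right, y down, z forward; pixel columns grow to the right and rows downward; lengths in m; the calibration is good to about 2 mm. A picture is of the moment at which its call begins: read the wrist's pose just before it. camera_params takes no time and is no camera call.
- bot.close_job(): hands the job in, once; it reports no verdict.
The state is a dict: "time_s": time; "joints": joint angles; "dq": joint speeds; "tau": joint torques, N m; "position": TCP position; "tool_rot": TCP orientation; "ft_force": force on the tool from outside, world axes, zero at the start; "moment": the same for the moment, N m; "grip_width": finger opening in m.
Only numpy, scipy, OpenCV 4.12 (cv2) and the standard library are available. Lean on these libraries where they do the work, as an engineer would, in place of code of your own. Each camera call takes 0.05 s, during which the arm holds its last target.

## Working session

There is one attempt and no reset: what is moved stays moved. The work goes in short steps, Python scripts to look and compute and a shell command to move; the robot and the scene stay as the last step left them, time stands still between calls to the robot, and variables do not carry over. Pictures are saved under pics/ and viewed, and the job is handed in when it is done.

```bash
mkdir -p pics; ls
python3 - <<'E'
from rig import bot
import cv2
for n in ("scene","side"):
    cv2.imwrite(f"pics/{n}0.png",bot.get_image(n)[:,:,::-1]); p=bot.camera_params(n); print(n,p)
s=bot.get_state(); print(s)
cv2.imwrite("pics/wrist0.png",bot.get_image("wrist")[:,:,::-1]); print(bot.camera_params("wrist"))
E
```

```text
pics
scene {'fx': 384.7547930573075, 'fy': 384.7547930573075, 'cx': 273.02205797948227, 'cy': 218.327834589624, 'rvec': array([ 2.11145298,  0.65304392, -0.33713594]), 'tvec': array([-0.48903787, -0.08113316,  1.35493793])}
side {'fx': 451.8704449247456, 'fy': 451.8704449247456, 'cx': 278.48549409531915, 'cy': 215.8111747757569, 'rvec': array([ 2.11993649, -0.08852817,  0.03207657]), 'tvec': array([-0.5527592 ,  0.11829809,  1.41160056])}
{'time_s': 0.1, 'joints': array([-1.78509919e-01,  5.28384850e-01,  1.43378748e+00,  1.27948259e-05,
        1.18143772e+00, -1.78510284e-01]), 'dq': array([ 0.00138835, -0.00181488, -0.00326281,  0.00047145, -0.00012638,
        0.00117349]), 'tau': array([ 4.33945943e-04, -4.43301880e+01, -1.78587180e+01, -2.04061280e-04,
        3.88642526e-03,  1.10165692e-05]), 'position': array([6.24316066e-01, 1.50376510e-04, 2.18720129e-01]), 'tool_rot': array([[ 4.87033369e-06,  9.99998033e-01, -1.98324040e-03],
       [ 9.99999932e-01, -4.13680947e-06,  3.69865408e-04],
       [ 3.69856477e-04, -1.98324206e-03, -9.99997965e-01]]), 'ft_force': array([-0.72484532, -0.70492559, -0.683053  ]), 'moment': array([ 0.01135176, -0.04810302,  0.01311911]), 'grip_width': 0.08555059716261972}
{'fx': 373.85742122014517, 'fy': 373.85742122014517, 'cx': 281.3559554181815, 'cy': 215.77744578537883, 'tool_from_camera': array([[-1.20180843e-03, -9.49917758e-01, -3.12497695e-01,
         8.12064478e-02],
       [ 9.99998629e-01, -1.49754642e-03,  7.06370510e-04,
        -2.86310813e-04],
       [-1.13897370e-03, -3.12496418e-01,  9.49918255e-01,
        -1.54140838e-01],
       [ 0.00000000e+00,  0.00000000e+00,  0.00000000e+00,
         1.00000000e+00]])}
```

View pics/scene0.png

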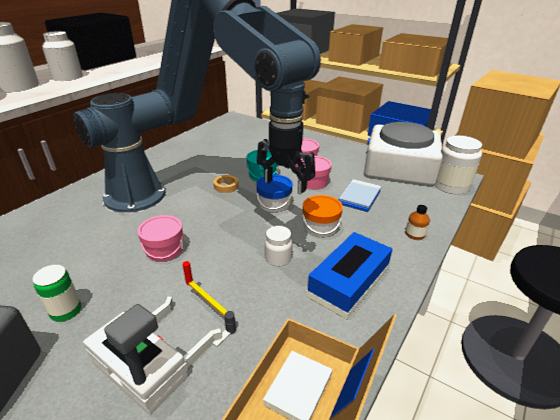

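View pics/side0.png

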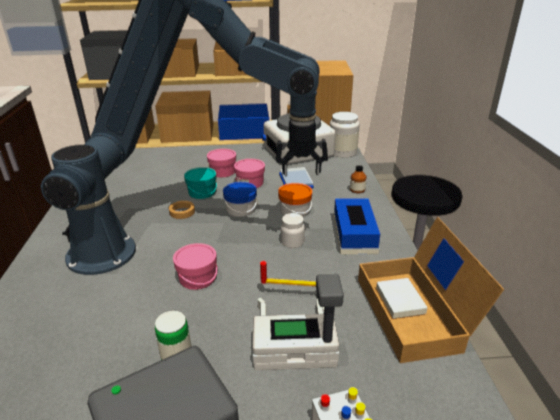

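View pics/wrist0.png

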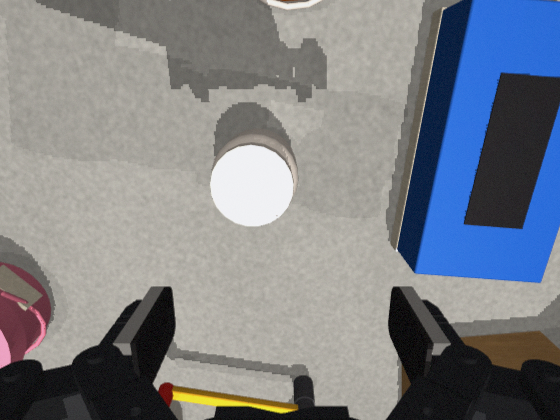

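Scene (560×420): blue lid near (274,187), orange near (322,210), jar (279,245), swing-bar handle (187,270), hinge (230,320), dock housing at (135,355). I'll enlarge for measuring.

```bash
cat > h.py <<'E'
import numpy as np,cv2
from rig import bot
def cam(n,s=None):
    p=bot.camera_params(n)
    K=np.array([[p['fx'],0,p['cx']],[0,p['fy'],p['cy']],[0,0,1]])
    if n!='wrist':
        R=cv2.Rodrigues(p['rvec'])[0]; t=np.array(p['tvec'])
    else:
        T=np.eye(4);T[:3,:3]=s['tool_rot'];T[:3,3]=s['position']
        M=np.linalg.inv(T@p['tool_from_camera']);R=M[:3,:3];t=M[:3,3]
    return K,R,t
def ray(C,uv):
    K,R,t=C; d=R.T@np.linalg.inv(K)@np.array([*uv,1.]);return -R.T@t,d
def atz(C,uv,z):
    o,d=ray(C,uv);return o+d*(z-o[2])/d[2]
def proj(C,P):
    K,R,t=C;q=K@(R@np.asarray(P,float)+t);return q[:2]/q[2]
def tri(obs):
    A=np.zeros((3,3));b=np.zeros(3)
    for C,uv in obs:
        o,d=ray(C,uv);d/=np.linalg.norm(d);M=np.eye(3)-np.outer(d,d);A+=M;b+=M@o
    return np.linalg.solve(A,b)
def crop(im,x,y,w,h,k,f):
    cv2.imwrite(f,cv2.resize(im[y:y+h,x:x+w],None,fx=k,fy=k,interpolation=cv2.INTER_CUBIC))
E
python3 - <<'E'
from h import *
a=cv2.imread('pics/scene0.png');b=cv2.imread('pics/side0.png')
crop(a,80,240,190,150,4,'pics/c1.png');crop(b,230,240,130,135,4,'pics/c2.png')
crop(a,230,150,140,120,5,'pics/c3.png');crop(b,200,150,200,120,4,'pics/c4.png')
E
```

```text
(no output)
```

View pics/c1.png

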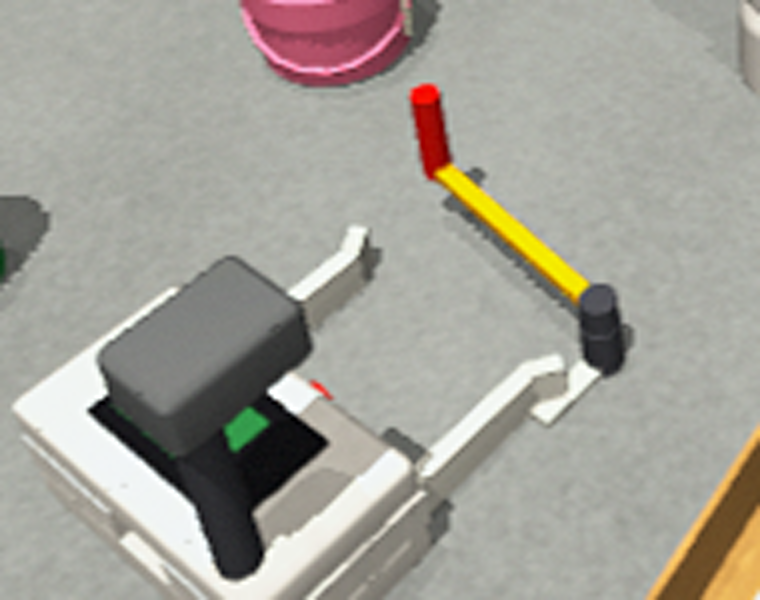

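View pics/c2.png

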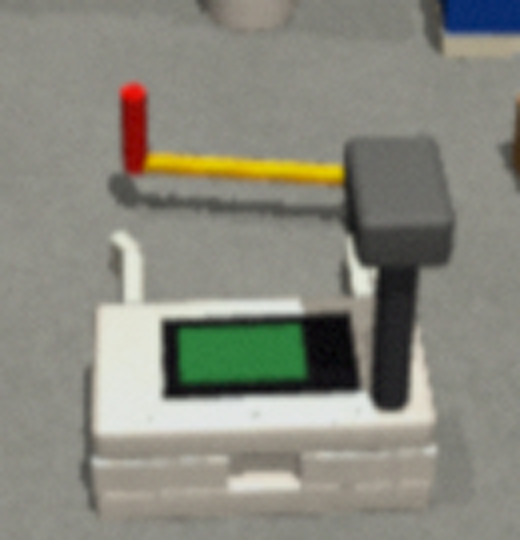

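View pics/c3.png

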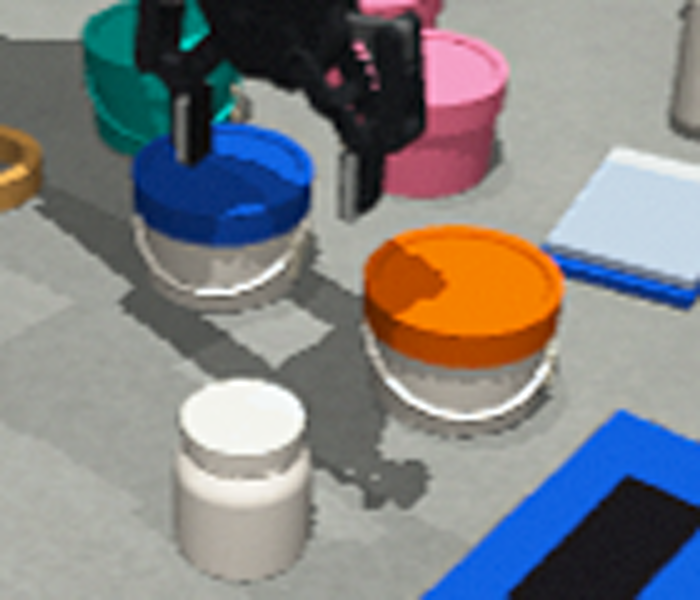

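View pics/c4.png

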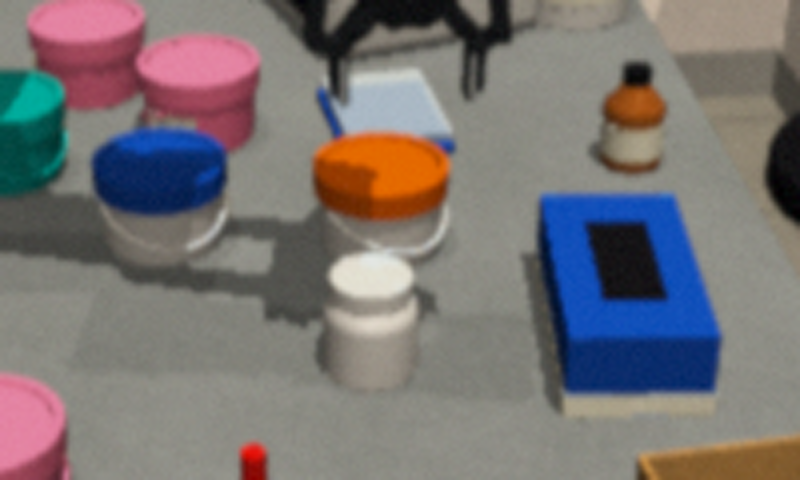

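Run:
```python
from h import *
S=cam('scene');D=cam('side')
for n,a,b,z in [('handle',(186.7,263),(263.2,263),.106),('blue',(274.6,184.4),(240,188.8),.08),('orange',(322.6,206.4),(295.3,190),.08),('jar',(278.6,234),(293,218.8),.088)]:
    print(n,atz(S,a,z).round(3),atz(D,b,z).round(3),tri([(S,a),(D,b)]).round(3))
h=atz(S,(230.2,313.7),.053);print('hinge',h.round(3),atz(S,(230.2,313.7),.08).round(3))
# dock: housing corners scene c1 px -> /4+(80,240); top z .076 
for n,p,z in [('hous front +y',(412,470),.076),('hous back -y',(15,408),.076),('housing front -y',(175,292),.076),('housing back +y',(235,598),.076),('hinge base',(602,368),0),('pin',(318,390),.037)]:
    print(n,atz(S,(p[0]/4+80,p[1]/4+240),z).round(3))
for n,p,z in [('front -y',(100,305),.076),('back -y',(95,435),.076),('back+y',(430,430),.076)]:
    print('side',n,atz(D,(p[0]/4+230,p[1]/4+240),z).round(3))
```

```text
handle [ 0.501 -0.228  0.106] [ 0.498 -0.233  0.106] [ 0.498 -0.225  0.101]
blue [0.442 0.229 0.08 ] [0.437 0.237 0.08 ] [0.438 0.236 0.078]
orange [0.634 0.203 0.08 ] [0.631 0.209 0.08 ] [0.631 0.208 0.078]
jar [0.606 0.007 0.088] [0.601 0.007 0.088] [0.602 0.013 0.084]
hinge [ 0.652 -0.255  0.053] [ 0.668 -0.272  0.08 ]
hous front +y [ 0.66  -0.403  0.076]
hous back -y [ 0.472 -0.489  0.076]
housing front -y [ 0.476 -0.397  0.076]
housing back +y [ 0.642 -0.494  0.076]
hinge base [ 0.655 -0.263  0.   ]
pin [ 0.56  -0.38   0.037]
side front -y [ 0.47  -0.396  0.076]
side back -y [ 0.464 -0.495  0.076]
side back+y [ 0.645 -0.507  0.076]
```

```bash
cat > fit.py <<'E'
from h import *
from scipy.optimize import least_squares
S=cam('scene');D=cam('side')
c1=lambda p:(p[0]/4+80,p[1]/4+240); c2=lambda p:(p[0]/4+230,p[1]/4+240)
obs=[(S,c1((412,467)),(.061,.095,.076)),(S,c1((15,408)),(.161,-.095,.076)),(S,c1((175,292)),(.061,-.095,.076)),(S,c1((230,598)),(.161,.095,.076)),
(D,c2((100,305)),(.061,-.095,.076)),(D,c2((95,435)),(.161,-.095,.076)),(D,c2((430,430)),(.161,.095,.076)),
(S,c1((601,295)),(-.078,.084,.053)),(S,c1((357,230)),(-.048,-.086,.03)),(D,c2((115,234)),(-.048,-.086,.03)),(S,c1((555,357)),(-.048,.086,.03))]
def dk(v,p):
    c,s=np.cos(v[2]),np.sin(v[2]);return np.array([v[0]+c*p[0]-s*p[1],v[1]+s*p[0]+c*p[1],p[2]])
def hd(v,z):
    a=-np.pi/2-v[3];return dk(v,(-.078+.155*np.cos(a),.084+.155*np.sin(a),z))
def res(v):
    r=[proj(C,dk(v,P))-uv for C,uv,P in obs]
    r+=[proj(S,hd(v,.106))-c1((427,92)),proj(D,hd(v,.106))-c2((133,90))]
    return np.concatenate(r)
if __name__=='__main__':
    f=least_squares(res,[.56,-.34,-1.6,.1],loss='soft_l1');print(f.x.round(4),np.degrees(f.x[2]));print(res(f.x).reshape(-1,2).round(1))
E
python3 fit.py
```

```text
[ 0.5652 -0.3359 -1.6148  0.1711] -92.52024454034313
[[-0.1 -0.8]
 [-3.9 -0.9]
 [-1.  -3. ]
 [ 2.4  6.3]
 [-0.9 -1. ]
 [-0.3 -0.7]
 [ 3.2 -2.4]
 [-1.8  2. ]
 [-1.1 -0.9]
 [ 0.1  0. ]
 [ 1.8  2.6]
 [-0.3  0.2]
 [ 1.2 -0.5]]
```

Run:
```python
from h import *
S=cam('scene');D=cam('side')
c3=lambda p:(p[0]/5+230,p[1]/5+150); c4=lambda p:(p[0]/4+200,p[1]/4+150)
print('teal top',atz(D,(201,178),.08).round(3)); 
print('pink near',atz(D,c4((199,70)),.08).round(3),atz(S,c3((435,75)),.08).round(3))
print('pink far',atz(D,c4((87,25)),.08).round(3))
print('pink left',atz(D,(195.5,257),.08).round(3),atz(S,(160,229),.08).round(3))
for n,p in [('gb nearL',(555,335)),('gb nearR',(718,335)),('farL',(541,195)),('farR',(675,195))]: print(n,atz(D,c4(p),.075).round(3))
s=bot.get_state();W=cam('wrist',s)
for p,z in [((398,248),0.0),((415,273),.075),((542,282),.075)]: print('gb wrist',atz(W,p,z).round(3))
print('jar wrist',atz(W,(252,185),.088).round(3))
# overlay of circles
im={'scene':cv2.imread('pics/scene0.png'),'side':cv2.imread('pics/side0.png')}
t=np.linspace(0,2*np.pi,60)
for n,C in (('scene',S),('side',D)):
    for (x,y,r,h) in [(.44,.233,.06,.08),(.632,.206,.06,.08),(.604,.008,.038,.088)]:
        for z in (0,h):
            pts=np.array([proj(C,(x+r*np.cos(a),y+r*np.sin(a),z)) for a in t])
            im[n]=im[n]; cv2.polylines(im[n],[np.round(pts*8).astype(np.int32)],True,(0,255,0),1,cv2.LINE_AA,3)
a=im['scene'][150:270,230:370];b=im['side'][150:270,200:340]
cv2.imwrite('pics/ov1.png',cv2.resize(np.hstack([a,b]),None,fx=2.8,fy=2.8,interpolation=cv2.INTER_CUBIC))
```

```text
teal top [0.293 0.336 0.08 ]
pink near [0.475 0.408 0.08 ] [0.491 0.426 0.08 ]
pink far [0.364 0.526 0.08 ]
pink left [ 0.312 -0.154  0.08 ] [ 0.317 -0.15   0.08 ]
gb nearL [ 0.731 -0.07   0.075]
gb nearR [ 0.852 -0.082  0.075]
farL [0.76  0.142 0.075]
farR [0.873 0.131 0.075]
gb wrist [ 0.75  -0.078  0.   ]
gb wrist [ 0.742 -0.07   0.075]
gb wrist [ 0.856 -0.079  0.075]
jar wrist [0.601 0.013 0.088]
```

View pics/ov1.png

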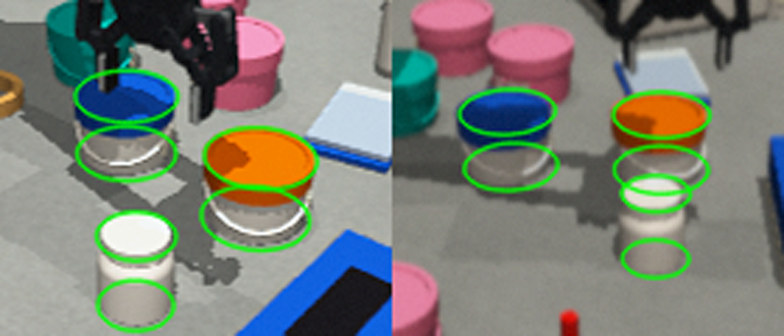

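```bash
python3 -m handwheel '[{"dx":-20.5,"dy":-12.5,"gripper":5},{"dx":-20.5,"dy":-12.5,"gripper":5},{"dx":-20.5,"dy":-12.5,"gripper":5},{"dx":-20.5,"dy":-12.5,"gripper":5},{"dx":-20.5,"dy":-12.5,"gripper":5}]' 30
python3 -m handwheel '[{"dx":0,"dy":0},{"dx":0}]'
python3 - <<'E'
from h import *
s=bot.get_state();print(s['time_s'],s['position'],s['ft_force'],s['grip_width'])
cv2.imwrite("pics/wrist1.png",bot.get_image("wrist")[:,:,::-1])
import fit
W=cam('wrist',s);v=[.5652,-.3359,-1.6148,.1711]
print(proj(W,fit.hd(v,.106)),proj(W,fit.dk(v,(-.078,.084,.053))))
E
```

```text
0.15 [6.24410369e-01 1.17607932e-04 2.18842341e-01] [ 0.153806   -0.41742347 -0.18591121] 0.085324983906041
[150.45402261 440.9735926 ] [307.52198967 421.2046465 ]$[0]: bad value
$[0]: bad value
```

View pics/wrist1.png

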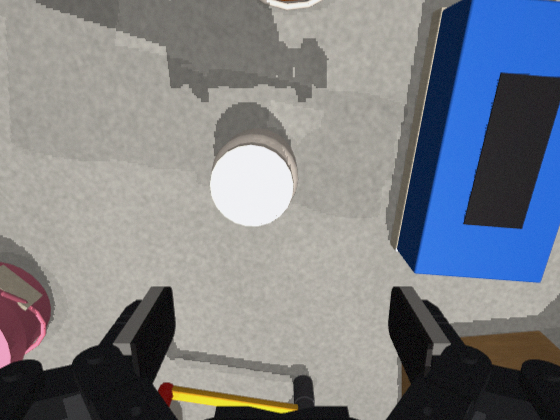

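The rows were refused, and the arm did not move (the wrist view is unchanged: jar at (252,185), glove box right). I'll try with all keys given.

```bash
python3 -m handwheel '[{"dx":-4,"dy":-2.4,"dz":0,"wx":0,"wy":0,"wz":0,"gripper":5}]' 30; python3 -m handwheel --help | head -30
```

```text
time_s: 0.28
position: [0.6062, -0.0311, 0.219]
tool_rot: [[-0.006, 1.0, 0.003], [1.0, 0.006, 0.003], [0.003, 0.003, -1.0]]
ft_force: [0.8, -1.3, 0.5]
grip_width: 0.0754invalid input: not JSON, or not a number
```

```bash
python3 -m handwheel '[{"dx":-18,"dy":-10.5,"dz":0,"wx":0,"wy":0,"wz":0,"gripper":5},{"dx":-18,"dy":-10.5,"dz":0,"wx":0,"wy":0,"wz":0,"gripper":5},{"dx":-18,"dy":-10.5,"dz":0,"wx":0,"wy":0,"wz":0,"gripper":5},{"dx":-18,"dy":-10.5,"dz":0,"wx":0,"wy":0,"wz":0,"gripper":5},{"dx":-18,"dy":-10.5,"dz":0,"wx":0,"wy":0,"wz":0,"gripper":5}]' 30
python3 - <<'E'
from h import *
s=bot.get_state();print(s['time_s'],s['position'],s['ft_force'],s['grip_width'])
cv2.imwrite("pics/wrist2.png",bot.get_image("wrist")[:,:,::-1])
import fit
W=cam('wrist',s);v=[.5652,-.3359,-1.6148,.1711]
print(proj(W,fit.hd(v,.106)),proj(W,fit.dk(v,(-.078,.084,.053))))
E
```

```text
time_s: 0.7
position: [0.5008, -0.2136, 0.2181]
tool_rot: [[-0.006, 1.0, 0.003], [1.0, 0.006, 0.002], [0.002, 0.003, -1.0]]
ft_force: [0.9, -0.5, -0.0]
grip_width: 0.0501
0.7 [ 0.50079585 -0.21356114  0.21812192] [ 0.94151112 -0.49366427 -0.04846636] 0.05005685750469675
[281.40285663 226.97925925] [445.35664519 241.79115104]
```

View pics/wrist2.png

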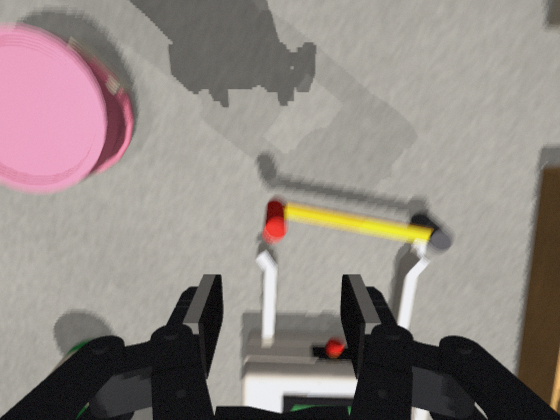

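The wrist shows handle top at (276,231), hinge top at (440,239), pin at (335,348), lead-in ends at about (263,256) and (425,266). I'll refit with those.

Run:
```python
from h import *
im=cv2.imread('pics/wrist2.png');crop(im,230,180,240,200,3.3,'pics/c5.png')
```

```text
(no output)
```

View pics/c5.png

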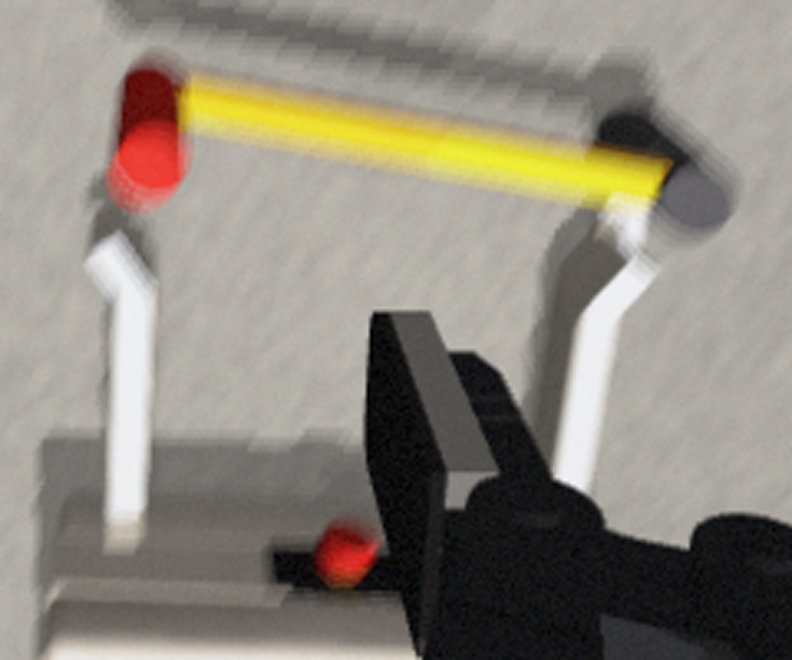

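Run:
```python
from h import *
s=bot.get_state();print(s['time_s'],repr(s['position']),repr(s['tool_rot']),abs(s['dq']).max())
im=bot.get_image("wrist")[:,:,::-1]
import pickle;pickle.dump(s,open('s3.pkl','wb'))
cv2.imwrite("pics/wrist3.png",im)
crop(im,230,180,240,200,3.3,'pics/c6.png')
```

```text
0.75 array([ 0.49829026, -0.2192593 ,  0.21806396]) array([[-1.89748423e-03,  9.99998179e-01,  2.02786728e-04],
       [ 9.99996508e-01,  1.89785404e-03, -1.83931741e-03],
       [-1.83969892e-03,  1.99295944e-04, -9.99998288e-01]]) 0.14917524025968368
```

View pics/c6.png

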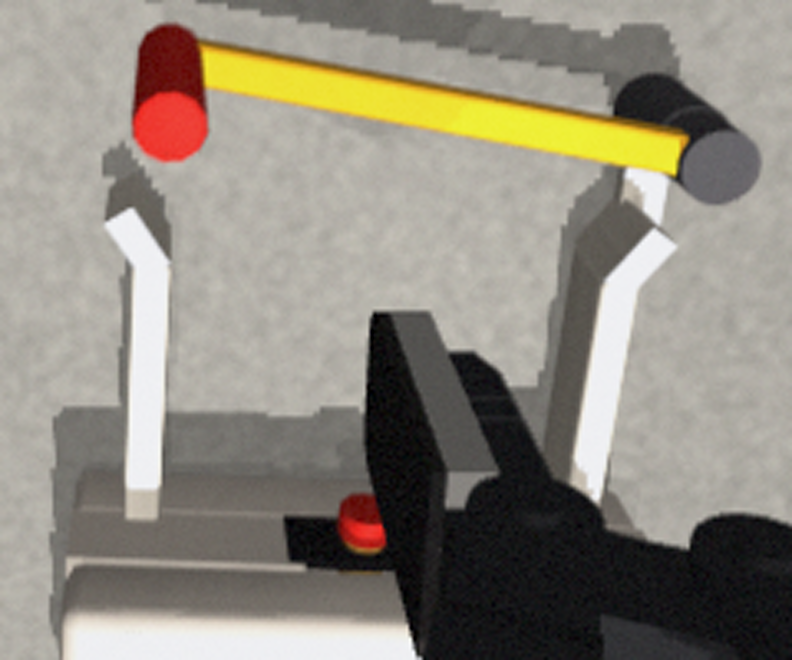

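Run:
```python
from h import *
import pickle,fit
from scipy.optimize import least_squares
s=pickle.load(open('s3.pkl','rb'));W=cam('wrist',s)
c=lambda p:(p[0]/3.3+230,p[1]/3.3+180)
wo=[((719,166),(-.078,.084,.053)),((168,262),(-.031,-.066,.03)),((605,280),(-.031,.066,.03)),((363,512),(.048,0,.037))]
hw=c((171,126))
print('handle atz',atz(W,hw,.106),'hinge',atz(W,c((719,166)),.053))
def res(v):
    r=[proj(W,fit.dk(v,P))-c(uv) for uv,P in wo]+[proj(W,fit.hd(v,.106))-hw]
    return np.concatenate(r)
f=least_squares(res,[.565,-.336,-1.61,.17],loss='soft_l1');print('wrist',f.x,res(f.x).reshape(-1,2).round(1).tolist())
g=least_squares(lambda v:np.r_[2*res(v),.5*fit.res(v)],f.x,loss='soft_l1');print('all',g.x,res(g.x).reshape(-1,2).round(1).tolist())
for v in(f.x,g.x): print(fit.hd(v,.08))
```

```text
handle atz [ 0.49858437 -0.22774145  0.106     ] hinge [ 0.65007272 -0.25728714  0.053     ]
wrist [ 0.56288532 -0.33140993 -1.6179244   0.14607982] [[0.4, 0.2], [0.5, 0.3], [-1.2, 0.4], [0.4, -1.7], [-0.3, -0.1]]
all [ 0.5628547  -0.3314082  -1.61797413  0.14605039] [[0.4, 0.2], [0.4, 0.3], [-1.2, 0.4], [0.3, -1.7], [-0.3, -0.1]]
[ 0.49835071 -0.22769258  0.08      ]
[ 0.49832437 -0.22769212  0.08      ]
```

```bash
python3 -m handwheel '[{"dx":-0.8,"dy":0,"dz":4,"wx":0,"wy":0,"wz":0,"gripper":5},{"dx":-0.8,"dy":0,"dz":8,"wx":0,"wy":0,"wz":0,"gripper":5},{"dx":-0.8,"dy":0,"dz":12,"wx":0,"wy":0,"wz":0,"gripper":5},{"dx":-0.8,"dy":0,"dz":13.2,"wx":0,"wy":0,"wz":0,"gripper":5},{"dx":-0.8,"dy":0,"dz":13.2,"wx":0,"wy":0,"wz":0,"gripper":1}]' 25
python3 -m handwheel '[{"dx":0,"dy":0,"dz":0,"wx":0,"wy":0,"wz":0,"gripper":1},{"dx":0,"dy":0,"dz":0,"wx":0,"wy":0,"wz":0,"gripper":1},{"dx":0,"dy":0,"dz":0,"wx":0,"wy":0,"wz":0,"gripper":1},{"dx":0,"dy":0,"dz":0,"wx":0,"wy":0,"wz":0,"gripper":1}]' 25
```

```text
time_s: 1.22
position: [0.498, -0.2219, 0.0822]
tool_rot: [[0.0, 1.0, -0.005], [1.0, -0.0, 0.007], [0.007, -0.005, -1.0]]
ft_force: [0.6, -0.4, 0.7]
grip_width: 0.0389
time_s: 1.55
position: [0.4978, -0.2213, 0.0826]
tool_rot: [[0.0, 1.0, -0.005], [1.0, -0.0, 0.007], [0.007, -0.005, -1.0]]
ft_force: [0.4, 0.8, -7.1]
grip_width: 0.0166
```

Run:
```python
import numpy as np
f=lambda g:155*np.array([np.cos(np.radians(177.3-g)),np.sin(np.radians(177.3-g))])
for g in range(20,115,12): d=(f(g)-f(8.4))/10; print(g,'dx',d[1].round(1),'dy',d[0].round(1), (f(g)/1000+[.65,-.257]).round(3))
```

```text
20 dx 3.0 dy 0.9 [ 0.507 -0.197]
32 dx 5.8 dy 2.5 [ 0.523 -0.169]
44 dx 8.3 dy 4.6 [ 0.544 -0.144]
56 dx 10.3 dy 7.2 [ 0.569 -0.125]
68 dx 11.6 dy 10.1 [ 0.599 -0.111]
80 dx 12.4 dy 13.2 [ 0.63  -0.103]
92 dx 12.5 dy 16.5 [ 0.663 -0.103]
104 dx 11.9 dy 19.7 [ 0.695 -0.109]
```

```bash
python3 -m handwheel '[{"dx":3,"dy":0.9,"dz":0,"wx":0,"wy":0,"wz":0,"gripper":1},{"dx":5.8,"dy":2.5,"dz":0,"wx":0,"wy":0,"wz":0,"gripper":1},{"dx":8.3,"dy":4.6,"dz":0,"wx":0,"wy":0,"wz":0,"gripper":1},{"dx":10.3,"dy":7.2,"dz":0,"wx":0,"wy":0,"wz":0,"gripper":1},{"dx":10.3,"dy":7.2,"dz":0,"wx":0,"wy":0,"wz":0,"gripper":1}]' 25
python3 - <<'E'
from h import *
print(bot.get_state()['time_s'],bot.get_state()['position'])
cv2.imwrite("pics/scene4.png",bot.get_image("scene")[:,:,::-1])
E
```

```text
time_s: 1.97
position: [0.5698, -0.1111, 0.0826]
tool_rot: [[-0.002, 1.0, -0.01], [1.0, 0.002, 0.014], [0.015, -0.009, -1.0]]
ft_force: [-3.6, 8.8, -0.6]
grip_width: 0.0129
1.9667 [ 0.56979276 -0.11107599  0.08263404]
```

View pics/scene4.png

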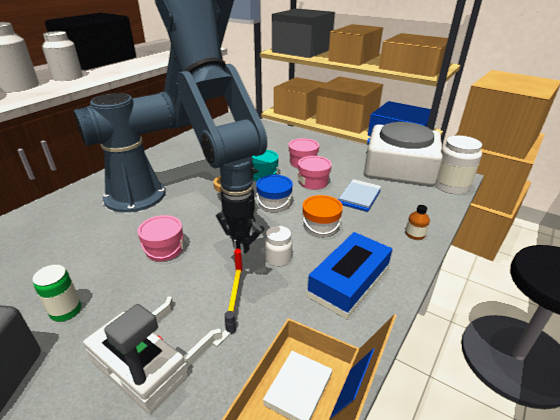

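The post has slid to the pad edge (opening 12.9 mm, 8.8 N along y): open, re-centre and regrip.

```bash
python3 -m handwheel '[{"dx":0,"dy":0,"dz":0,"wx":0,"wy":0,"wz":0,"gripper":4},{"dx":0,"dy":0,"dz":0,"wx":0,"wy":0,"wz":0,"gripper":4},{"dx":0,"dy":0,"dz":0,"wx":0,"wy":0,"wz":0,"gripper":4}]' 25
python3 - <<'E'
from h import *
s=bot.get_state();W=cam('wrist',s);print(s['position'])
im=bot.get_image("wrist")[:,:,::-1];cv2.imwrite("pics/wrist5.png",im)
cv2.imwrite("pics/side5.png",bot.get_image("side")[:,:,::-1])
E
```

```text
time_s: 2.27
position: [0.5696, -0.1129, 0.0841]
tool_rot: [[-0.003, 1.0, -0.008], [1.0, 0.003, 0.012], [0.012, -0.008, -1.0]]
ft_force: [-0.7, 0.6, -0.3]
grip_width: 0.0402
[ 0.56961298 -0.11285623  0.08409277]
```

View pics/wrist5.png

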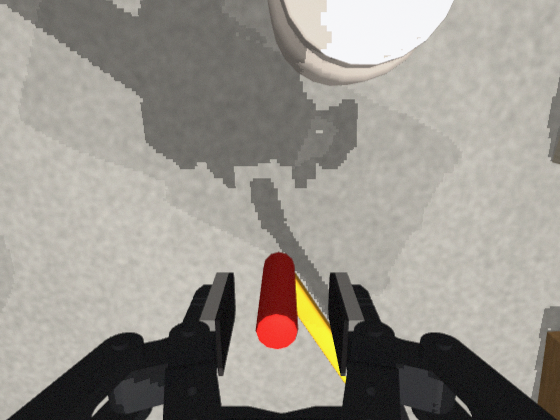

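View pics/side5.png

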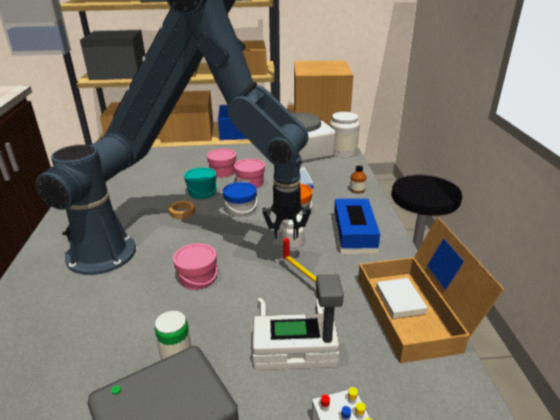

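Run:
```python
from h import *
s=bot.get_state();W=cam('wrist',s)
h=atz(W,(277,331),.106);d=h[:2]-[.65,-.257];print(h,np.linalg.norm(d),177.3-np.degrees(np.arctan2(d[1],d[0])))
```

```text
[ 0.56740109 -0.12580778  0.106     ] 0.1550289613129456 55.10539253490103
```

```bash
python3 -m handwheel '[{"dx":-1.4,"dy":-0.2,"dz":0,"wx":0,"wy":0,"wz":0,"gripper":4},{"dx":-1.4,"dy":-0.2,"dz":0,"wx":0,"wy":0,"wz":0,"gripper":4},{"dx":-1.4,"dy":-0.2,"dz":0,"wx":0,"wy":0,"wz":0,"gripper":1},{"dx":-1.4,"dy":-0.2,"dz":0,"wx":0,"wy":0,"wz":0,"gripper":1},{"dx":-1.4,"dy":-0.2,"dz":0,"wx":0,"wy":0,"wz":0,"gripper":1}]' 25
python3 - <<'E'
import numpy as np
f=lambda g:155*np.array([np.cos(np.radians(177.3-g)),np.sin(np.radians(177.3-g))])
for g in (67,79,91,103,108): d=(f(g)-f(55.1))/10; print(g,'dx',d[1].round(1),'dy',d[0].round(1), (f(g)/1000+[.65,-.257]).round(3))
E
```

```text
time_s: 2.78
position: [0.5676, -0.1282, 0.0839]
tool_rot: [[-0.001, 1.0, -0.007], [1.0, 0.001, 0.011], [0.011, -0.007, -1.0]]
ft_force: [0.5, -1.5, 1.5]
grip_width: 0.0163
67 dx 1.4 dy 2.9 [ 0.596 -0.112]
79 dx 2.2 dy 6.0 [ 0.628 -0.104]
91 dx 2.4 dy 9.3 [ 0.66  -0.102]
103 dx 1.8 dy 12.5 [ 0.692 -0.108]
108 dx 1.4 dy 13.7 [ 0.705 -0.112]
```

```bash
python3 -m handwheel '[{"dx":1.4,"dy":2.9,"dz":0,"wx":0,"wy":0,"wz":0,"gripper":1},{"dx":2.2,"dy":6.0,"dz":0,"wx":0,"wy":0,"wz":0,"gripper":1},{"dx":2.4,"dy":9.3,"dz":0,"wx":0,"wy":0,"wz":0,"gripper":1},{"dx":1.8,"dy":12.5,"dz":0,"wx":0,"wy":0,"wz":0,"gripper":1},{"dx":1.6,"dy":13,"dz":0,"wx":0,"wy":0,"wz":0,"gripper":1}]' 25
python3 -m handwheel '[{"dx":0,"dy":0,"dz":0,"wx":0,"wy":0,"wz":0,"gripper":1},{"dx":0,"dy":0,"dz":0,"wx":0,"wy":0,"wz":0,"gripper":4},{"dx":0,"dy":0,"dz":0,"wx":0,"wy":0,"wz":0,"gripper":4},{"dx":0,"dy":0,"dz":0,"wx":0,"wy":0,"wz":0,"gripper":4}]' 25
python3 - <<'E'
from h import *
s=bot.get_state();W=cam('wrist',s);print(s['position'])
im=bot.get_image("wrist")[:,:,::-1];cv2.imwrite("pics/wrist6.png",im)
E
```

```text
time_s: 3.2
position: [0.7036, -0.1095, 0.0838]
tool_rot: [[-0.001, 1.0, 0.001], [1.0, 0.001, 0.014], [0.014, 0.001, -1.0]]
ft_force: [1.6, 8.2, 7.6]
grip_width: 0.0162
time_s: 3.53
position: [0.7024, -0.1091, 0.0833]
tool_rot: [[-0.001, 1.0, -0.001], [1.0, 0.001, 0.015], [0.015, -0.001, -1.0]]
ft_force: [1.1, 0.8, -0.9]
grip_width: 0.0404
[ 0.70241277 -0.10911894  0.08330936]
```

View pics/wrist6.png

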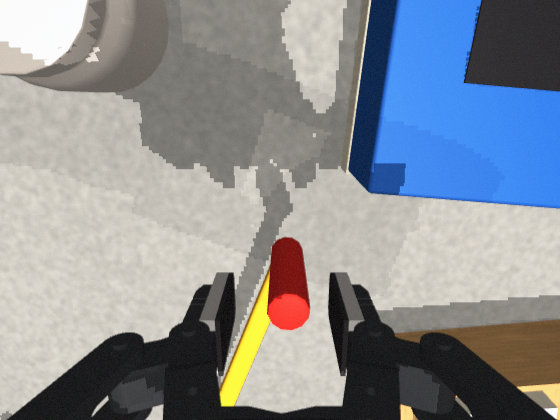

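The wrist view shows the handle released at (288,312), bar about 107° open, clear of the glove box. Now I'll lift and go behind the blue tub.

```bash
python3 -m handwheel '[{"dx":0,"dy":0,"dz":-4,"wx":0,"wy":0,"wz":0,"gripper":4},{"dx":0,"dy":0,"dz":-8,"wx":0,"wy":0,"wz":0,"gripper":4},{"dx":0,"dy":0,"dz":-12,"wx":0,"wy":0,"wz":0,"gripper":4},{"dx":1.5,"dy":-2,"dz":-14,"wx":0,"wy":0,"wz":0,"gripper":7},{"dx":4,"dy":-4,"dz":-14,"wx":0,"wy":0,"wz":0,"gripper":7}]' 25
python3 -m handwheel '[{"dx":3.3,"dy":-2,"dz":0,"wx":0,"wy":0,"wz":0,"gripper":7},{"dx":6.6,"dy":-4,"dz":0,"wx":0,"wy":0,"wz":0,"gripper":7},{"dx":10,"dy":-6,"dz":0,"wx":0,"wy":0,"wz":0,"gripper":7},{"dx":13.3,"dy":-8,"dz":0,"wx":0,"wy":0,"wz":0,"gripper":7},{"dx":16.6,"dy":-10,"dz":0,"wx":0,"wy":0,"wz":0,"gripper":7}]' 25
python3 -m handwheel '[{"dx":3.3,"dy":-2,"dz":0,"wx":0,"wy":0,"wz":-2,"gripper":7},{"dx":6.6,"dy":-4,"dz":0,"wx":0,"wy":0,"wz":-4,"gripper":7},{"dx":10,"dy":-6,"dz":0,"wx":0,"wy":0,"wz":-6,"gripper":7},{"dx":13.3,"dy":-8,"dz":0,"wx":0,"wy":0,"wz":-6,"gripper":7},{"dx":16.6,"dy":-10,"dz":0,"wx":0,"wy":0,"wz":-6,"gripper":7}]' 25
```

```text
time_s: 4.0
position: [0.6663, -0.0748, 0.2308]
tool_rot: [[0.002, 1.0, 0.013], [1.0, -0.003, 0.01], [0.01, 0.013, -1.0]]
ft_force: [0.7, -0.0, 0.4]
grip_width: 0.0629
time_s: 4.42
position: [0.5647, 0.0926, 0.2313]
tool_rot: [[0.003, 1.0, 0.013], [1.0, -0.003, 0.011], [0.011, 0.013, -1.0]]
ft_force: [0.1, -0.2, -0.0]
grip_width: 0.0702
time_s: 4.83
position: [0.4634, 0.26, 0.232]
tool_rot: [[-0.101, 0.995, 0.012], [0.995, 0.101, 0.011], [0.009, 0.013, -1.0]]
ft_force: [0.4, 0.4, 0.5]
grip_width: 0.07
```

```bash
python3 -m handwheel '[{"dx":3,"dy":-1.5,"dz":0,"wx":0.7,"wy":-0.7,"wz":0,"gripper":7},{"dx":5.2,"dy":-2.6,"dz":0,"wx":0.7,"wy":-0.7,"wz":0,"gripper":7},{"dx":5.2,"dy":-2.6,"dz":0,"wx":0.7,"wy":-0.7,"wz":0,"gripper":7},{"dx":5.2,"dy":-2.6,"dz":0,"wx":0.7,"wy":-0.7,"wz":0,"gripper":7}]' 25
python3 - <<'E'
from h import *
s=bot.get_state();W=cam('wrist',s)
im=np.ascontiguousarray(bot.get_image("wrist")[:,:,::-1])
t=np.linspace(0,2*np.pi,60)
x,y=.44,.233
pts=np.array([proj(W,(x+.06*np.cos(a),y+.06*np.sin(a),.08)) for a in t]);cv2.polylines(im,[np.round(pts).astype(np.int32)],True,(0,255,0),1)
cv2.imwrite("pics/wrist7.png",im)
E
```

```text
time_s: 5.17
position: [0.4309, 0.3097, 0.2322]
tool_rot: [[-0.103, 0.995, 0.001], [0.995, 0.103, -0.003], [-0.003, 0.001, -1.0]]
ft_force: [0.1, -0.4, 0.6]
grip_width: 0.0698
```

View pics/wrist7.png

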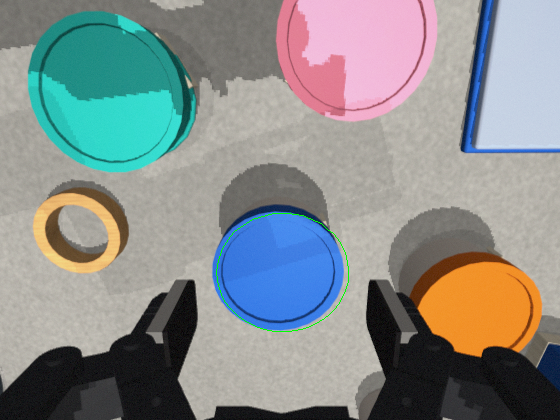

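The wrist shows the blue lid at (278,268); its centre is thus about (0.437,0.235), and the space behind it is free. Descend.

```bash
python3 -m handwheel '[{"dx":0,"dy":-0.1,"dz":4,"wx":0,"wy":0,"wz":0,"gripper":7},{"dx":0,"dy":-0.1,"dz":8,"wx":0,"wy":0,"wz":0,"gripper":7},{"dx":0,"dy":-0.1,"dz":12,"wx":0,"wy":0,"wz":0,"gripper":7},{"dx":0,"dy":-0.1,"dz":15.5,"wx":0,"wy":0,"wz":0,"gripper":7},{"dx":0,"dy":-0.1,"dz":18.2,"wx":0,"wy":0,"wz":0,"gripper":7}]' 25
python3 -m handwheel '[{"dx":-0.4,"dy":0,"dz":0,"wx":0,"wy":0,"wz":0,"gripper":7},{"dx":-0.8,"dy":0,"dz":0,"wx":0,"wy":0,"wz":0,"gripper":7},{"dx":-1.2,"dy":0,"dz":0,"wx":0,"wy":0,"wz":0,"gripper":7},{"dx":-1.6,"dy":0,"dz":0,"wx":0,"wy":0,"wz":0,"gripper":7}]' 25
python3 - <<'E'
from h import *
a=bot.get_image("scene")[:,:,::-1];b=bot.get_image("side")[:,:,::-1]
cv2.imwrite('pics/p8.png',cv2.resize(np.hstack([a[110:270,210:350],b[110:270,190:330]]),None,fx=2.8,fy=2.8,interpolation=cv2.INTER_CUBIC))
s=bot.get_state();print(s['position'],s['ft_force'])
E
```

```text
time_s: 5.63
position: [0.4311, 0.3061, 0.0477]
tool_rot: [[-0.099, 0.995, -0.0], [0.995, 0.099, -0.004], [-0.004, -0.001, -1.0]]
ft_force: [0.3, 0.2, 1.0]
grip_width: 0.0701
time_s: 5.97
position: [0.4334, 0.2901, 0.0494]
tool_rot: [[-0.096, 0.995, 0.001], [0.995, 0.096, -0.002], [-0.002, 0.001, -1.0]]
ft_force: [-3.4, 2.8, -1.2]
grip_width: 0.0703
[0.43312013 0.28983169 0.04931737] [-2.77130714  2.01876477 -1.41843545]
```

View pics/p8.png

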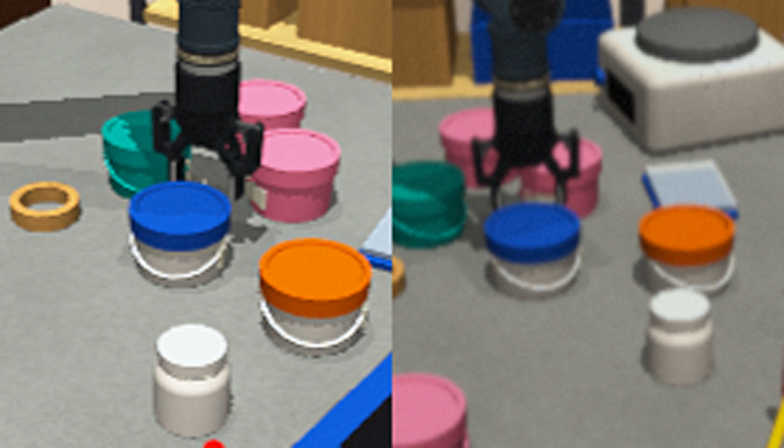

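Both views show the fingers straddling the back of the blue tub, which is upright, with light contact (3 N). Pushing now.

```bash
python3 -m handwheel '[{"dx":-1.5,"dy":0,"dz":0,"wx":0,"wy":0,"wz":0,"gripper":7},{"dx":-3.5,"dy":0.1,"dz":0,"wx":0,"wy":0,"wz":0,"gripper":7},{"dx":-5.5,"dy":0.1,"dz":0,"wx":0,"wy":0,"wz":0,"gripper":7},{"dx":-7.5,"dy":0.2,"dz":0,"wx":0,"wy":0,"wz":0,"gripper":7},{"dx":-9.5,"dy":0.2,"dz":0,"wx":0,"wy":0,"wz":0,"gripper":7}]' 25
python3 - <<'E'
from h import *
a=bot.get_image("scene")[:,:,::-1];b=bot.get_image("side")[:,:,::-1]
cv2.imwrite('pics/p9.png',cv2.resize(np.hstack([a[130:290,210:350],b[130:290,190:330]]),None,fx=2.8,fy=2.8,interpolation=cv2.INTER_CUBIC))
E
```

```text
time_s: 6.48
position: [0.4464, 0.1957, 0.0513]
tool_rot: [[-0.098, 0.995, 0.007], [0.995, 0.099, -0.002], [-0.002, 0.006, -1.0]]
ft_force: [-0.2, 3.5, -1.5]
grip_width: 0.0698
```

View pics/p9.png

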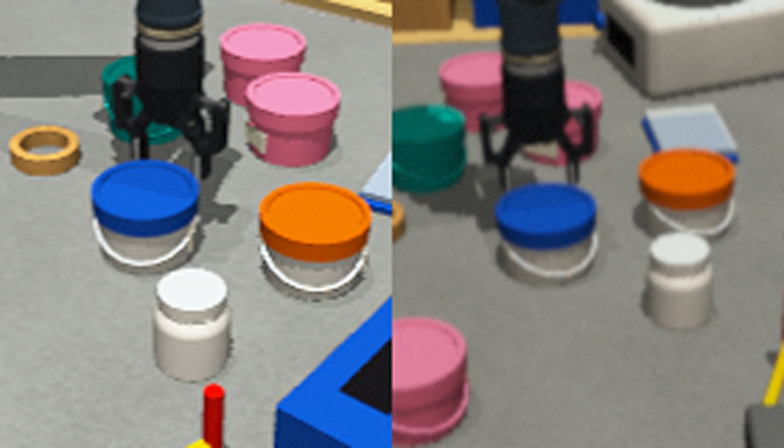

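```bash
cat > tub.py <<'E'
from h import *
from scipy.optimize import least_squares
def mask(n,im=None):
    if im is None: im=bot.get_image(n)
    h=cv2.cvtColor(im,cv2.COLOR_RGB2HSV); return im,cv2.inRange(h,(108,140,60),(125,255,255))
def meas(guess):
    """fit lid ellipse extents: left/right/top of the blue blob nearest guess (rim silhouette of a cylinder z .055-.08)"""
    obs=[]
    for n in('scene','side'):
        im,m=mask(n);C=cam(n)
        k,lab,st,ce=cv2.connectedComponentsWithStats(m)
        q=proj(C,(*guess,.07));i=1+np.argmin([np.hypot(*(ce[j]-q))+(1e3 if st[j][4]<150 else 0) for j in range(1,k)])
        obs.append((C,st[i][:4],n,im))
    t=np.linspace(0,2*np.pi,90)
    def r(v):
        o=[]
        for C,b,_,_ in obs:
            p=np.array([proj(C,(v[0]+.06*np.cos(a),v[1]+.06*np.sin(a),z)) for a in t for z in(.08,.07)])
            o+=[p[:,0].min()-b[0],p[:,0].max()-(b[0]+b[2]),p[:,1].min()-b[1]]
        return np.array(o)
    f=least_squares(r,guess,loss='soft_l1');return f.x,r(f.x).round(1),obs
if __name__=='__main__':
    import sys
    g=[float(a) for a in sys.argv[1:3]]
    x,r,obs=meas(g);s=bot.get_state();d=x-s['position'][:2]
    R=s['tool_rot'];print('tub',x.round(4),'res',r,'tcp',s['position'].round(4),'rel tool -x,y',(-R[:2,0]@d).round(4),(R[:2,1]@d).round(4),'t',s['time_s'])
E
python3 tub.py .452 .137
```

```text
tub [0.4537 0.1335] res [-0.1 -0.3  0.4  0.1  0.1 -1.6] tcp [0.4456 0.1954 0.0507] rel tool -x,y 0.0625 0.0021 t 6.6833
```

```bash
python3 -m handwheel '[{"dx":-2,"dy":0.1,"dz":0,"wx":0,"wy":0,"wz":0,"gripper":7},{"dx":-4,"dy":0.2,"dz":0,"wx":0,"wy":0,"wz":0,"gripper":7},{"dx":-6,"dy":0.2,"dz":0,"wx":0,"wy":0,"wz":0,"gripper":7},{"dx":-8,"dy":0.2,"dz":0,"wx":0,"wy":0,"wz":0,"gripper":7},{"dx":-10,"dy":0.2,"dz":0,"wx":0,"wy":0,"wz":0,"gripper":7}]' 25
python3 tub.py .463 .033
```

```text
time_s: 7.1
position: [0.4574, 0.0972, 0.0515]
tool_rot: [[-0.099, 0.995, 0.005], [0.995, 0.099, -0.002], [-0.003, 0.005, -1.0]]
ft_force: [0.7, 4.6, -1.3]
grip_width: 0.07
tub [0.4654 0.0425] res [-0.4 -0.1  0.2  0.2  0.1 -2.4] tcp [0.4584 0.0953 0.0515] rel tool -x,y 0.0533 0.0019 t 7.2
```

```bash
python3 -m handwheel '[{"dx":-2,"dy":0,"dz":0,"wx":0,"wy":0,"wz":0,"gripper":7},{"dx":-4,"dy":0,"dz":0,"wx":0,"wy":0,"wz":0,"gripper":7},{"dx":-6,"dy":0,"dz":0,"wx":0,"wy":0,"wz":0,"gripper":7},{"dx":-7,"dy":0,"dz":0,"wx":0,"wy":0,"wz":0,"gripper":7},{"dx":-7,"dy":0,"dz":0,"wx":0,"wy":0,"wz":0,"gripper":7}]' 25
python3 tub.py .469 -.035
```

```text
time_s: 7.62
position: [0.4657, 0.0253, 0.052]
tool_rot: [[-0.095, 0.995, 0.007], [0.995, 0.095, -0.004], [-0.005, 0.006, -1.0]]
ft_force: [0.4, -0.7, -0.1]
grip_width: 0.07
tub [ 0.4721 -0.0323] res [-0.1 -0.6 -0.5  0.   0.7 -0.5] tcp [0.4655 0.0262 0.052 ] rel tool -x,y 0.0588 0.0009 t 7.7167
```

```bash
python3 -m handwheel '[{"dx":0.5,"dy":-0.6,"dz":0,"wx":0,"wy":0,"wz":-6,"gripper":7},{"dx":0.6,"dy":-1.3,"dz":0,"wx":0,"wy":0,"wz":-12,"gripper":7},{"dx":0.5,"dy":-2,"dz":0,"wx":0,"wy":0,"wz":-18,"gripper":7},{"dx":0.2,"dy":-2.6,"dz":0,"wx":0,"wy":0,"wz":-24.5,"gripper":7},{"dx":0.2,"dy":-2.6,"dz":0,"wx":0,"wy":0,"wz":-24.5,"gripper":7}]' 25
python3 tub.py .472 -.032
```

```text
time_s: 8.13
position: [0.438, 0.0267, 0.0519]
tool_rot: [[-0.503, 0.864, 0.005], [0.864, 0.503, -0.004], [-0.006, 0.003, -1.0]]
ft_force: [-0.5, 0.2, 0.1]
grip_width: 0.0698
tub [ 0.4721 -0.0323] res [-0.1 -0.6 -0.5  0.   0.7 -0.5] tcp [0.4398 0.0263 0.052 ] rel tool -x,y 0.0669 -0.0013 t 8.2333
```

```bash
python3 -m handwheel '[{"dx":-1.5,"dy":0,"dz":0,"wx":0,"wy":0,"wz":0,"gripper":7},{"dx":-3.5,"dy":0.2,"dz":0,"wx":0,"wy":0,"wz":0,"gripper":7},{"dx":-5.5,"dy":0.4,"dz":0,"wx":0,"wy":0,"wz":0,"gripper":7},{"dx":-7.5,"dy":0.5,"dz":0,"wx":0,"wy":0,"wz":0,"gripper":7},{"dx":-9.5,"dy":0.7,"dz":0,"wx":0,"wy":0,"wz":0,"gripper":7}]' 25
python3 tub.py .522 -.105
```

```text
time_s: 8.65
position: [0.4916, -0.0521, 0.0522]
tool_rot: [[-0.497, 0.868, 0.002], [0.868, 0.497, -0.001], [-0.002, 0.001, -1.0]]
ft_force: [-2.9, 4.3, -1.0]
grip_width: 0.0702
tub [ 0.5251 -0.1032] res [-0.3  0.3  1.1  0.1 -0.5 -1. ] tcp [ 0.4969 -0.0553  0.0529] rel tool -x,y 0.0555 0.0008 t 8.75
```

```bash
python3 -m handwheel '[{"dx":-2,"dy":0,"dz":0,"wx":0,"wy":0,"wz":0,"gripper":7},{"dx":-4,"dy":0.1,"dz":0,"wx":0,"wy":0,"wz":0,"gripper":7},{"dx":-6,"dy":0.2,"dz":0,"wx":0,"wy":0,"wz":0,"gripper":7},{"dx":-7.5,"dy":0.3,"dz":0,"wx":0,"wy":0,"wz":0,"gripper":7},{"dx":-7.8,"dy":0.3,"dz":0,"wx":0,"wy":0,"wz":0,"gripper":7}]' 25
python3 -m handwheel '[{"dx":0,"dy":0,"dz":0,"wx":0,"wy":0,"wz":0,"gripper":7}]' 25
python3 tub.py .565 -.175
```

```text
time_s: 9.17
position: [0.5389, -0.1224, 0.0536]
tool_rot: [[-0.493, 0.87, 0.013], [0.87, 0.493, -0.006], [-0.012, 0.008, -1.0]]
ft_force: [-1.9, 4.0, -0.2]
grip_width: 0.0698
time_s: 9.25
position: [0.5387, -0.1221, 0.0534]
tool_rot: [[-0.492, 0.871, 0.013], [0.871, 0.492, -0.006], [-0.011, 0.008, -1.0]]
ft_force: [-1.0, 1.0, 0.3]
grip_width: 0.0703
tub [ 0.5682 -0.1708] res [-0.2 -0.2 -0.7  0.2  0.3  0.1] tcp [ 0.5386 -0.1219  0.0536] rel tool -x,y 0.0571 0.0016 t 9.35
```

```bash
python3 -m handwheel '[{"dx":0.8,"dy":0.4,"dz":0,"wx":0,"wy":0,"wz":6,"gripper":7},{"dx":0.9,"dy":1.2,"dz":0,"wx":0,"wy":0,"wz":13,"gripper":7},{"dx":0.8,"dy":2.0,"dz":0,"wx":0,"wy":0,"wz":20,"gripper":7},{"dx":0.4,"dy":2.8,"dz":0,"wx":0,"wy":0,"wz":26,"gripper":7},{"dx":0,"dy":3.6,"dz":0,"wx":0.5,"wy":0.7,"wz":32,"gripper":7}]' 25
python3 -m handwheel '[{"dx":0,"dy":0,"dz":0,"wx":0,"wy":0,"wz":0,"gripper":7}]' 25
python3 tub.py .568 -.172
```

```text
time_s: 9.77
position: [0.5695, -0.1026, 0.0542]
tool_rot: [[0.046, 0.999, 0.001], [0.999, -0.046, 0.003], [0.003, 0.001, -1.0]]
ft_force: [0.1, -0.0, -0.7]
grip_width: 0.0701
time_s: 9.85
position: [0.5724, -0.1029, 0.0549]
tool_rot: [[0.047, 0.999, 0.006], [0.999, -0.047, 0.001], [0.002, 0.006, -1.0]]
ft_force: [0.5, 0.1, -0.3]
grip_width: 0.0703
tub [ 0.5684 -0.1717] res [-0.4 -0.3 -0.4  0.3  0.5 -0.7] tcp [ 0.5694 -0.1021  0.0544] rel tool -x,y 0.0697 0.002 t 9.95
```

```bash
python3 -m handwheel '[{"dx":-1,"dy":0.3,"dz":0.3,"wx":0,"wy":0,"wz":0,"gripper":7},{"dx":-3,"dy":0.3,"dz":0.3,"wx":0,"wy":0,"wz":0,"gripper":7},{"dx":-5,"dy":0.3,"dz":0.3,"wx":0,"wy":0,"wz":0,"gripper":7},{"dx":-7,"dy":0.3,"dz":0.3,"wx":0,"wy":0,"wz":0,"gripper":7},{"dx":-8,"dy":0.3,"dz":0.3,"wx":0,"wy":0,"wz":0,"gripper":7}]' 25
python3 -m handwheel '[{"dx":0,"dy":0,"dz":0,"wx":0,"wy":0,"wz":0,"gripper":7}]' 25
python3 tub.py .568 -.242
python3 - <<'E'
from h import *
a=bot.get_image("scene")[:,:,::-1];crop(a,80,190,190,150,4,'pics/c9.png')
E
```

```text
time_s: 10.37
position: [0.5677, -0.1826, 0.0508]
tool_rot: [[0.043, 0.999, 0.0], [0.999, -0.043, 0.005], [0.005, 0.0, -1.0]]
ft_force: [0.4, 5.4, 1.7]
grip_width: 0.0697
time_s: 10.45
position: [0.5675, -0.1845, 0.0506]
tool_rot: [[0.044, 0.999, 0.001], [0.999, -0.044, 0.004], [0.005, 0.001, -1.0]]
ft_force: [1.7, 1.1, 0.4]
grip_width: 0.0701
tub [ 0.5659 -0.2416] res [-0.4 -0.4 -0.3  0.8  0.1 -1.2] tcp [ 0.5674 -0.1834  0.0507] rel tool -x,y 0.0582 0.001 t 10.55
```

View pics/c9.png

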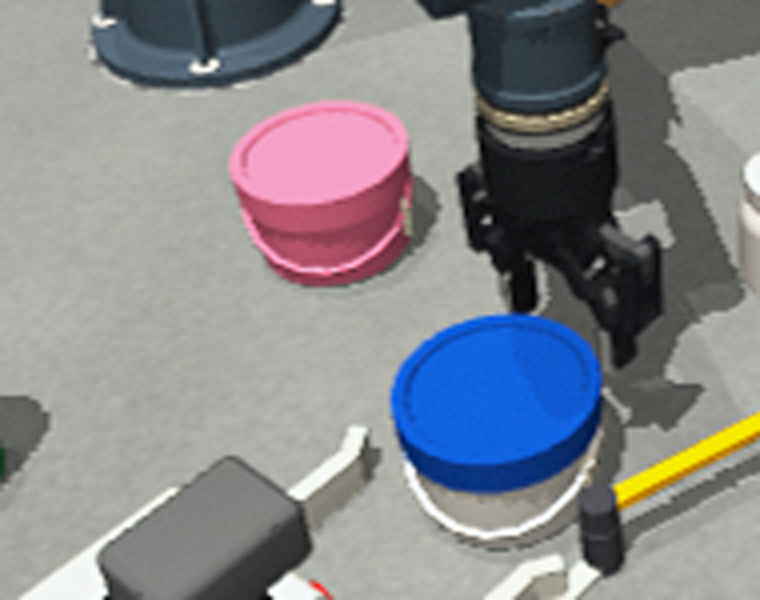

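The tub sits centred at the dock mouth, clear of the hinge post. Continue.

```bash
python3 -m handwheel '[{"dx":-1.5,"dy":0.1,"dz":0,"wx":0,"wy":0,"wz":0,"gripper":7},{"dx":-3,"dy":0.1,"dz":0,"wx":0,"wy":0,"wz":0,"gripper":7},{"dx":-4.5,"dy":0.1,"dz":0,"wx":0,"wy":0,"wz":0,"gripper":7},{"dx":-6,"dy":0.1,"dz":0,"wx":0,"wy":0,"wz":0,"gripper":7},{"dx":-7,"dy":0.1,"dz":0,"wx":0,"wy":0,"wz":0,"gripper":7}]' 25
python3 -m handwheel '[{"dx":0,"dy":0,"dz":0,"wx":0,"wy":0,"wz":0,"gripper":7}]' 25
python3 tub.py .565 -.312
```

```text
time_s: 11.02
position: [0.5646, -0.2508, 0.0503]
tool_rot: [[0.042, 0.999, -0.002], [0.999, -0.042, 0.008], [0.008, -0.002, -1.0]]
ft_force: [0.9, 7.4, 3.5]
grip_width: 0.0699
time_s: 11.1
position: [0.5646, -0.2516, 0.0503]
tool_rot: [[0.042, 0.999, -0.002], [0.999, -0.042, 0.008], [0.008, -0.002, -1.0]]
ft_force: [0.1, 0.2, 0.1]
grip_width: 0.0695
tub [ 0.5635 -0.31  ] res [-0.4  0.   0.   0.3 -0.1 -0.6] tcp [ 0.5645 -0.2505  0.0502] rel tool -x,y 0.0595 0.0015 t 11.2
```

```bash
python3 -m handwheel '[{"dx":-0.5,"dy":0,"dz":0,"wx":0,"wy":0,"wz":0,"gripper":7},{"dx":-1,"dy":0,"dz":0,"wx":0,"wy":0,"wz":0,"gripper":7},{"dx":-1.4,"dy":0,"dz":0,"wx":0,"wy":0,"wz":0,"gripper":7},{"dx":-1.7,"dy":0,"dz":0,"wx":0,"wy":0,"wz":0,"gripper":7}]' 25
python3 -m handwheel '[{"dx":-0.2,"dy":0,"dz":0,"wx":0,"wy":0,"wz":0,"gripper":7},{"dx":-0.4,"dy":0,"dz":0,"wx":0,"wy":0,"wz":0,"gripper":7}]' 25
python3 tub.py .563 -.33
```

```text
time_s: 11.53
position: [0.5632, -0.2645, 0.0499]
tool_rot: [[0.041, 0.999, -0.004], [0.999, -0.041, 0.013], [0.013, -0.005, -1.0]]
ft_force: [-0.3, 7.0, 3.6]
grip_width: 0.0701
time_s: 11.7
position: [0.5629, -0.2656, 0.0499]
tool_rot: [[0.04, 0.999, -0.005], [0.999, -0.04, 0.017], [0.017, -0.006, -1.0]]
ft_force: [0.8, 9.9, 3.5]
grip_width: 0.0698
tub [ 0.562  -0.3235] res [-0.8  0.3  0.2 -0.   0.1 -1.3] tcp [ 0.5629 -0.2658  0.05  ] rel tool -x,y 0.0577 0.0014 t 11.8
```

```bash
python3 -m handwheel '[{"dx":-0.4,"dy":0,"dz":0,"wx":0,"wy":0,"wz":0,"gripper":7},{"dx":-0.7,"dy":0,"dz":0,"wx":0,"wy":0,"wz":0,"gripper":7},{"dx":-0.9,"dy":0,"dz":0,"wx":0,"wy":0,"wz":0,"gripper":7}]' 25
python3 -m handwheel '[{"dx":-0.2,"dy":0,"dz":0,"wx":0,"wy":0,"wz":0,"gripper":7}]' 25
python3 tub.py .563 -.33
```

```text
time_s: 12.05
position: [0.5622, -0.2714, 0.0499]
tool_rot: [[0.04, 0.999, -0.007], [0.999, -0.04, 0.022], [0.021, -0.008, -1.0]]
ft_force: [1.0, 9.3, 4.7]
grip_width: 0.0701
time_s: 12.13
position: [0.5622, -0.2713, 0.05]
tool_rot: [[0.039, 0.999, -0.007], [0.999, -0.039, 0.024], [0.024, -0.008, -1.0]]
ft_force: [1.5, 2.9, 1.2]
grip_width: 0.0699
tub [ 0.5609 -0.3294] res [-1.3  0.2 -0.4  0.7  0.  -0.8] tcp [ 0.5622 -0.2714  0.05  ] rel tool -x,y 0.0579 0.001 t 12.2333
```

```bash
python3 -m handwheel '[{"dx":-0.4,"dy":0,"dz":0,"wx":-0.3,"wy":-1.2,"wz":0,"gripper":7},{"dx":-0.7,"dy":0,"dz":0,"wx":-0.3,"wy":-1.2,"wz":0,"gripper":7}]' 25
python3 tub.py .563 -.33
python3 -m handwheel '[{"dx":-0.4,"dy":0,"dz":0,"wx":0,"wy":0,"wz":0,"gripper":7},{"dx":-0.6,"dy":0,"dz":0,"wx":0,"wy":0,"wz":0,"gripper":7}]' 25
python3 tub.py .563 -.33
```

```text
time_s: 12.4
position: [0.5617, -0.2748, 0.0497]
tool_rot: [[0.038, 0.999, -0.004], [0.999, -0.038, 0.007], [0.007, -0.004, -1.0]]
ft_force: [-0.0, 9.1, 3.8]
grip_width: 0.07
tub [ 0.5604 -0.3311] res [-2.1  0.4 -0.1  0.5 -0.1 -1.4] tcp [ 0.5617 -0.2751  0.0498] rel tool -x,y 0.056 0.0009 t 12.5
time_s: 12.67
position: [0.5614, -0.2753, 0.0497]
tool_rot: [[0.039, 0.999, -0.006], [0.999, -0.039, 0.017], [0.017, -0.006, -1.0]]
ft_force: [4.5, 18.6, 6.6]
grip_width: 0.0704
tub [ 0.5608 -0.3327] res [-1.5  0.1 -0.6  0.7  0.2 -1. ] tcp [ 0.5614 -0.2752  0.0498] rel tool -x,y 0.0575 0.0016 t 12.7667
```

```bash
python3 -m handwheel '[{"dx":-0.5,"dy":0,"dz":0,"wx":0,"wy":0,"wz":0,"gripper":7},{"dx":-0.7,"dy":0,"dz":0,"wx":0,"wy":0,"wz":0,"gripper":7}]' 25
python3 -m handwheel '[{"dx":1,"dy":0,"dz":0,"wx":0,"wy":-1,"wz":0,"gripper":7},{"dx":3,"dy":0,"dz":0,"wx":0,"wy":-1,"wz":0,"gripper":7},{"dx":5,"dy":0,"dz":0,"wx":0,"wy":-1,"wz":0,"gripper":7},{"dx":5,"dy":0,"dz":0,"wx":0,"wy":-1,"wz":0,"gripper":7}]' 25
python3 tub.py .563 -.33
python3 - <<'E'
from h import *
a=bot.get_image("scene")[:,:,::-1];crop(a,80,240,190,150,4,'pics/c10.png')
s=bot.get_state();print(s['ft_force'])
E
```

```text
time_s: 12.93
position: [0.5613, -0.2752, 0.0498]
tool_rot: [[0.039, 0.999, -0.007], [0.999, -0.039, 0.028], [0.028, -0.008, -1.0]]
ft_force: [5.5, 22.1, 9.0]
grip_width: 0.07
time_s: 13.27
position: [0.5624, -0.2217, 0.051]
tool_rot: [[0.036, 0.999, -0.01], [0.999, -0.036, 0.012], [0.012, -0.01, -1.0]]
ft_force: [-0.0, 0.3, -0.3]
grip_width: 0.0699
tub [ 0.5616 -0.333 ] res [-1.4  0.3 -0.3  0.   0.5 -1. ] tcp [ 0.5636 -0.2252  0.0513] rel tool -x,y 0.1078 0.002 t 13.3667
[ 0.44582639  0.76364084 -0.2163028 ]
```

View pics/c10.png

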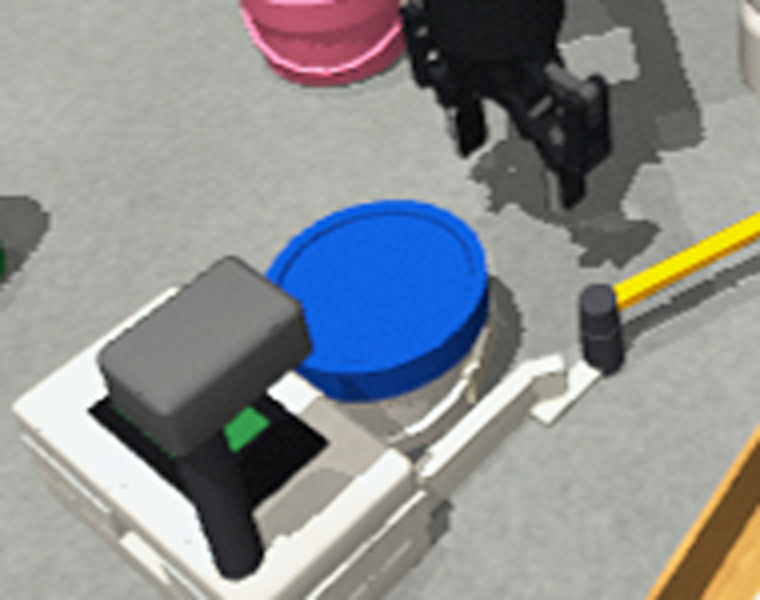

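The tub's lid is hard against the housing front, centred between the rails; TCP stalled as force rose to 22 N, so it's home. Next: lift and return to the handle.

```bash
python3 -m handwheel '[{"dx":0.5,"dy":0,"dz":-4,"wx":0,"wy":0,"wz":0,"gripper":6},{"dx":1,"dy":0,"dz":-8,"wx":0,"wy":0,"wz":0,"gripper":6},{"dx":1.5,"dy":0.5,"dz":-12,"wx":0,"wy":0,"wz":4,"gripper":6},{"dx":4,"dy":3,"dz":-14.5,"wx":-0.5,"wy":-0.5,"wz":10,"gripper":6},{"dx":6,"dy":6,"dz":-14.5,"wx":-0.5,"wy":-0.5,"wz":16,"gripper":6}]' 25
python3 - <<'E'
from h import *
s=dict(position=np.array([0.70241277,-0.10911894,0.08330936]),tool_rot=np.array([[-0.001,1,-.001],[1,.001,.015],[.015,-.001,-1]]))
h=atz(cam('wrist',s),(288,312),.106);d=h[:2]-[.65,-.257];print(h,np.linalg.norm(d),177.3-np.degrees(np.arctan2(d[1],d[0])))
s=bot.get_state();dd=h-s['position'];print('to go tool',s['tool_rot'].T[:2,:2]@dd[:2], s['tool_rot'])
E
```

```text
time_s: 13.83
position: [0.6298, -0.1731, 0.2039]
tool_rot: [[0.321, 0.947, 0.011], [0.947, -0.321, -0.007], [-0.003, 0.013, -1.0]]
ft_force: [0.6, -0.7, 0.4]
grip_width: 0.0599
[ 0.70460405 -0.11246836  0.106     ] 0.1545024164859757 107.99656291351985
to go tool [0.08139233 0.05136095] [[ 0.32102508  0.94700468  0.01118225]
 [ 0.94706439 -0.32095749 -0.00743865]
 [-0.00345541  0.01297831 -0.99990981]]
```

```bash
python3 -m handwheel '[{"dx":3.5,"dy":2.2,"dz":0,"wx":0.7,"wy":0,"wz":1,"gripper":6},{"dx":7,"dy":4.4,"dz":0,"wx":0.7,"wy":0,"wz":2,"gripper":6},{"dx":8.1,"dy":5.1,"dz":0,"wx":0.7,"wy":0,"wz":2,"gripper":6},{"dx":8.1,"dy":5.1,"dz":0,"wx":0.7,"wy":0,"wz":2,"gripper":6}]' 25
python3 - <<'E'
from h import *
s=bot.get_state();im=np.ascontiguousarray(bot.get_image('wrist')[:,:,::-1]);cv2.imwrite('pics/wrist11.png',im)
W=cam('wrist',s);print(proj(W,(.7046,-.1125,.106)),s['tool_rot'],s['position'])
import pickle;pickle.dump(s,open('s11.pkl','wb'))
E
```

```text
time_s: 14.17
position: [0.7073, -0.1115, 0.2043]
tool_rot: [[0.351, 0.936, 0.003], [0.936, -0.351, -0.004], [-0.003, 0.004, -1.0]]
ft_force: [-0.1, -0.3, -0.6]
grip_width: 0.06
[278.26141484 215.46345689] [[ 0.35130126  0.93625699  0.00320514]
 [ 0.93625869 -0.35128804 -0.00404634]
 [-0.00266249  0.00442233 -0.99998668]] [ 0.70733865 -0.11147142  0.2043316 ]
```

View pics/wrist11.png

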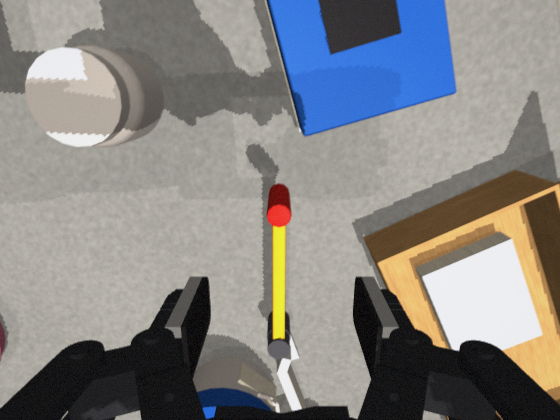

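```bash
python3 -m handwheel '[{"dx":-0.2,"dy":-0.2,"dz":4,"wx":0,"wy":0,"wz":0,"gripper":5},{"dx":-0.2,"dy":-0.2,"dz":8,"wx":0,"wy":0,"wz":0,"gripper":5},{"dx":-0.2,"dy":-0.2,"dz":11,"wx":0,"wy":0,"wz":0,"gripper":5},{"dx":-0.2,"dy":-0.2,"dz":12,"wx":0,"wy":0,"wz":0,"gripper":5},{"dx":-0.2,"dy":-0.2,"dz":12,"wx":0,"wy":0,"wz":0,"gripper":3}]' 25
python3 -m handwheel '[{"dx":0,"dy":0,"dz":0,"wx":0,"wy":0,"wz":0,"gripper":1},{"dx":0,"dy":0,"dz":0,"wx":0,"wy":0,"wz":0,"gripper":1},{"dx":0,"dy":0,"dz":0,"wx":0,"wy":0,"wz":0,"gripper":1},{"dx":0,"dy":0,"dz":0,"wx":0,"wy":0,"wz":0,"gripper":1}]' 25
python3 - <<'E'
import numpy as np
# in tool axes: bar along +x tool (radial), closing moves post to tool -y ; turn -wz
for a in range(7,36,7):
    t=np.radians(a);print(a,'dx',(-15.5*(1-np.cos(t))).round(2),'dy',(-15.5*np.sin(t)).round(2),'wz',-a)
E
```

```text
time_s: 14.63
position: [0.6992, -0.1159, 0.0801]
tool_rot: [[0.355, 0.935, -0.008], [0.935, -0.355, -0.003], [-0.005, -0.006, -1.0]]
ft_force: [0.3, -0.6, -0.1]
grip_width: 0.0394
time_s: 14.97
position: [0.6998, -0.1176, 0.0818]
tool_rot: [[0.354, 0.935, -0.006], [0.935, -0.354, -0.006], [-0.007, -0.003, -1.0]]
ft_force: [-1.5, -3.7, -0.6]
grip_width: 0.0165
7 dx -0.12 dy -1.89 wz -7
14 dx -0.46 dy -3.75 wz -14
21 dx -1.03 dy -5.55 wz -21
28 dx -1.81 dy -7.28 wz -28
35 dx -2.8 dy -8.89 wz -35
```

```bash
python3 -m handwheel '[{"dx":-0.1,"dy":-1.8,"dz":0,"wx":0,"wy":0,"wz":-7,"gripper":1},{"dx":-0.45,"dy":-3.6,"dz":0,"wx":0,"wy":0,"wz":-14,"gripper":1},{"dx":-1,"dy":-5.3,"dz":0,"wx":0,"wy":0,"wz":-21,"gripper":1},{"dx":-1.75,"dy":-7,"dz":0,"wx":0,"wy":0,"wz":-28,"gripper":1},{"dx":-2.55,"dy":-8.3,"dz":0,"wx":0,"wy":0,"wz":-34,"gripper":1}]' 25
python3 -m handwheel '[{"dx":0,"dy":0,"dz":0,"wx":0,"wy":0,"wz":0,"gripper":1}]' 25
cat > g.py <<'E'
from h import *
s=bot.get_state();d=s['position'][:2]-[.65,-.257];R=s['tool_rot']
print('r',np.linalg.norm(d),'g',177.3-np.degrees(np.arctan2(d[1],d[0])),'toolx ang minus bar',np.degrees(np.arctan2(R[1,0],R[0,0])-np.arctan2(d[1],d[0])),'in tool radial',R[:2,0]@d,R[:2,1]@d)
E
python3 g.py
```

```text
time_s: 15.38
position: [0.6127, -0.1138, 0.0821]
tool_rot: [[-0.236, 0.972, -0.004], [0.972, 0.236, -0.009], [-0.008, -0.006, -1.0]]
ft_force: [2.3, -8.7, -13.5]
grip_width: 0.0163
time_s: 15.47
position: [0.61, -0.1147, 0.082]
tool_rot: [[-0.239, 0.971, -0.006], [0.971, 0.239, -0.01], [-0.008, -0.008, -1.0]]
ft_force: [-0.3, -0.1, -7.8]
grip_width: 0.0165
r 0.14784164002057207 g 71.615097427687 toolx ang minus bar -1.857828880880138 in tool radial 0.14775925200362844 -0.004802721303153787
```

```bash
python3 -m handwheel '[{"dx":-0.1,"dy":-1.8,"dz":0,"wx":0,"wy":0,"wz":-7,"gripper":1},{"dx":-0.45,"dy":-3.6,"dz":0,"wx":0,"wy":0,"wz":-14,"gripper":1},{"dx":-1,"dy":-5.3,"dz":0,"wx":0,"wy":0,"wz":-21,"gripper":1},{"dx":-1.75,"dy":-7,"dz":0,"wx":0,"wy":0,"wz":-28,"gripper":1},{"dx":-2.55,"dy":-8.3,"dz":0,"wx":0,"wy":0,"wz":-33,"gripper":1}]' 25
python3 -m handwheel '[{"dx":0,"dy":0,"dz":0,"wx":0,"wy":0,"wz":0,"gripper":1}]' 25
python3 g.py
```

```text
time_s: 15.88
position: [0.5371, -0.1607, 0.0822]
tool_rot: [[-0.733, 0.681, -0.001], [0.681, 0.733, -0.012], [-0.007, -0.01, -1.0]]
ft_force: [6.9, -3.9, -21.3]
grip_width: 0.0162
time_s: 15.97
position: [0.5361, -0.162, 0.0819]
tool_rot: [[-0.733, 0.68, -0.002], [0.68, 0.733, -0.012], [-0.007, -0.01, -1.0]]
ft_force: [-2.0, 2.1, -4.1]
grip_width: 0.0168
r 0.1483310444338818 g 37.13971185243494 toolx ang minus bar -3.0243740298795383 in tool radial 0.14812122506853856 -0.007835076551538441
```

```bash
python3 -m handwheel '[{"dx":-0.1,"dy":-1.8,"dz":0,"wx":0,"wy":0,"wz":-7,"gripper":1},{"dx":-0.45,"dy":-3.6,"dz":0,"wx":0,"wy":0,"wz":-14,"gripper":1},{"dx":-1,"dy":-5.3,"dz":0,"wx":0,"wy":0,"wz":-21,"gripper":1},{"dx":-1.6,"dy":-6.6,"dz":0,"wx":0,"wy":0,"wz":-28,"gripper":1},{"dx":-2,"dy":-7.5,"dz":0,"wx":0,"wy":0,"wz":-32,"gripper":1}]' 25
python3 -m handwheel '[{"dx":0,"dy":0,"dz":0,"wx":0,"wy":0,"wz":0,"gripper":1}]' 25
python3 g.py
```

```text
time_s: 16.38
position: [0.5029, -0.2322, 0.0822]
tool_rot: [[-0.982, 0.187, 0.005], [0.187, 0.982, -0.013], [-0.008, -0.012, -1.0]]
ft_force: [9.2, -2.3, -21.3]
grip_width: 0.0164
time_s: 16.47
position: [0.5029, -0.2332, 0.0818]
tool_rot: [[-0.982, 0.189, 0.005], [0.189, 0.982, -0.013], [-0.007, -0.012, -1.0]]
ft_force: [-5.4, 0.0, -2.5]
grip_width: 0.0164
r 0.14902622247366318 g 6.486340355566426 toolx ang minus bar -1.6798144340151329 in tool radial 0.14895849177519963 -0.004380357339108616
```

```bash
python3 -m handwheel '[{"dx":-0.05,"dy":-0.7,"dz":0,"wx":0,"wy":0,"wz":-3,"gripper":1},{"dx":-0.1,"dy":-1.3,"dz":0,"wx":0,"wy":0,"wz":-5,"gripper":1},{"dx":-0.1,"dy":-1.6,"dz":0,"wx":0,"wy":0,"wz":-6,"gripper":1}]' 25
python3 g.py
python3 -m handwheel '[{"dx":0,"dy":-0.3,"dz":0,"wx":0,"wy":0,"wz":0,"gripper":1},{"dx":0,"dy":-0.5,"dz":0,"wx":0,"wy":0,"wz":0,"gripper":1}]' 25
python3 g.py
```

```text
time_s: 16.72
position: [0.5009, -0.2483, 0.082]
tool_rot: [[-0.996, 0.086, 0.004], [0.086, 0.996, -0.011], [-0.005, -0.011, -1.0]]
ft_force: [1.0, 0.2, -9.7]
grip_width: 0.0166
r 0.1493196119062792 g 0.6212953135251382 toolx ang minus bar -1.6081376115346009 in tool radial 0.1492587209919498 -0.004198639053986301
time_s: 16.88
position: [0.5007, -0.2523, 0.082]
tool_rot: [[-0.996, 0.087, 0.004], [0.087, 0.996, -0.01], [-0.005, -0.009, -1.0]]
ft_force: [1.3, 1.0, -9.9]
grip_width: 0.0165
r 0.14937209456697034 g -0.9119768745125043 toolx ang minus bar -3.1922489182371674 in tool radial 0.1491384054429129 -0.008324733989978161
```

```bash
python3 -m handwheel '[{"dx":0,"dy":-0.3,"dz":0,"wx":0,"wy":0,"wz":0,"gripper":1},{"dx":0,"dy":-0.6,"dz":0,"wx":0,"wy":0,"wz":0,"gripper":1},{"dx":0,"dy":-0.6,"dz":0,"wx":0,"wy":0,"wz":0,"gripper":1}]' 25
python3 g.py
python3 - <<'E'
from h import *
a=bot.get_image("scene")[:,:,::-1];crop(a,80,240,190,150,4,'pics/c12.png')
E
```

```text
time_s: 17.13
position: [0.5003, -0.2533, 0.0819]
tool_rot: [[-0.996, 0.091, 0.004], [0.091, 0.996, -0.001], [-0.004, -0.001, -1.0]]
ft_force: [6.0, 12.4, -4.7]
grip_width: 0.0164
r 0.14974848815478178 g -1.280576894283854 toolx ang minus bar -3.803812107918411 in tool radial 0.14941752607077521 -0.009934697919124633
```

View pics/c12.png

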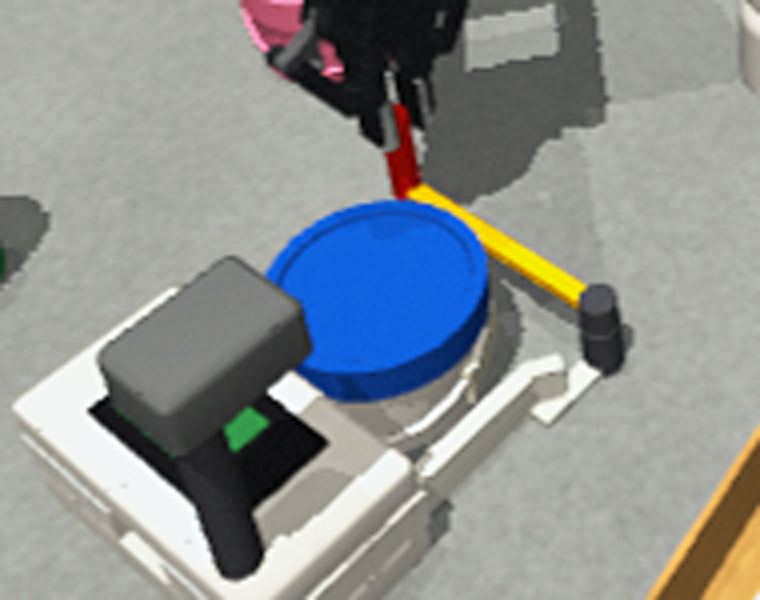

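Resistance 12 N at g≈0: the bar is on its shut stop. Release gently and lift.

```bash
python3 -m handwheel '[{"dx":0,"dy":0,"dz":0,"wx":0,"wy":0,"wz":0,"gripper":2.5},{"dx":0,"dy":0,"dz":0,"wx":0,"wy":0,"wz":0,"gripper":4},{"dx":0,"dy":0,"dz":0,"wx":0,"wy":0,"wz":0,"gripper":4},{"dx":0,"dy":0,"dz":0,"wx":0,"wy":0,"wz":0,"gripper":4}]' 25
python3 -m handwheel '[{"dx":0,"dy":0,"dz":-2,"wx":0,"wy":0,"wz":0,"gripper":4},{"dx":0,"dy":0,"dz":-5,"wx":0,"wy":0,"wz":0,"gripper":4},{"dx":0,"dy":0,"dz":-9,"wx":0,"wy":0,"wz":0,"gripper":4},{"dx":0,"dy":0,"dz":-13,"wx":0,"wy":0,"wz":0,"gripper":4},{"dx":0,"dy":0,"dz":-15,"wx":0,"wy":0,"wz":0,"gripper":4}]' 25
python3 -m handwheel '[{"dx":0,"dy":4,"dz":0,"wx":0,"wy":0,"wz":0,"gripper":4},{"dx":0,"dy":8,"dz":0,"wx":0,"wy":0,"wz":0,"gripper":4},{"dx":0,"dy":12,"dz":0,"wx":0,"wy":0,"wz":0,"gripper":4},{"dx":0,"dy":14,"dz":0,"wx":0,"wy":0,"wz":0,"gripper":4},{"dx":0,"dy":14,"dz":0,"wx":0,"wy":0,"wz":0,"gripper":4}]' 25
python3 tub.py .563 -.331
python3 - <<'E'
from h import *
for n in('scene','side'): cv2.imwrite(f'pics/{n}13.png',bot.get_image(n)[:,:,::-1])
a=cv2.imread('pics/scene13.png');crop(a,80,240,190,150,4,'pics/c13.png')
b=cv2.imread('pics/side13.png');crop(b,230,240,130,135,4,'pics/c14.png')
E
```

```text
time_s: 17.52
position: [0.5013, -0.2545, 0.0831]
tool_rot: [[-0.996, 0.091, 0.006], [0.091, 0.996, -0.004], [-0.006, -0.003, -1.0]]
ft_force: [0.3, -0.2, -0.1]
grip_width: 0.0401
time_s: 17.93
position: [0.5024, -0.2561, 0.2387]
tool_rot: [[-0.996, 0.091, 0.013], [0.091, 0.996, -0.01], [-0.014, -0.009, -1.0]]
ft_force: [0.1, 0.0, 0.2]
grip_width: 0.0405
time_s: 18.35
position: [0.5148, -0.113, 0.2382]
tool_rot: [[-0.996, 0.088, 0.014], [0.088, 0.996, -0.009], [-0.015, -0.008, -1.0]]
ft_force: [0.0, 0.6, 0.1]
grip_width: 0.0403
tub [ 0.5608 -0.3327] res [-1.5  0.1 -0.6  0.7  0.2 -1. ] tcp [ 0.5156 -0.1167  0.2382] rel tool -x,y 0.0644 -0.211 t 18.45
```

View pics/c13.png

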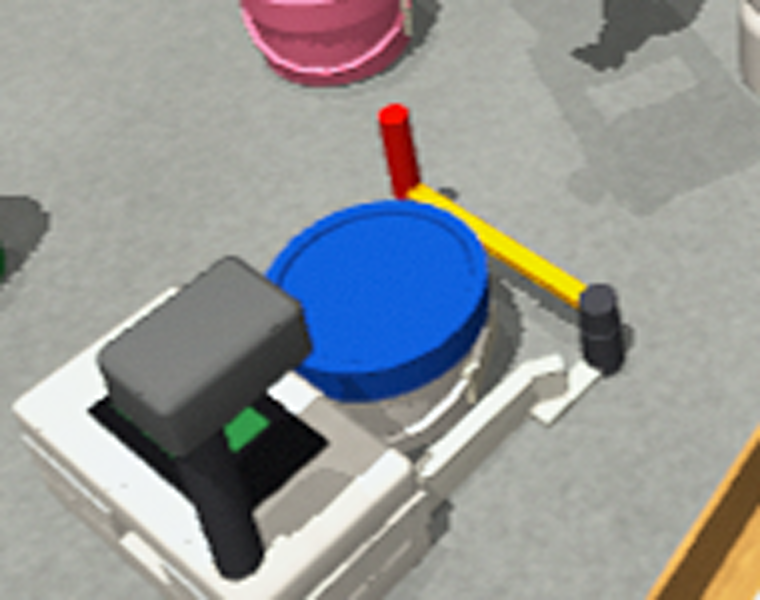

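View pics/c14.png

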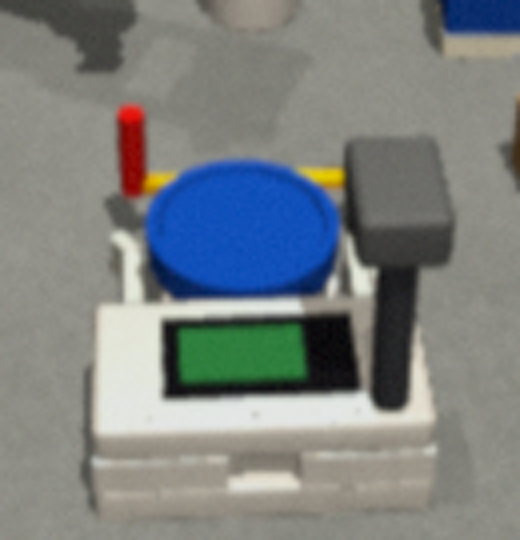

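View pics/scene13.png

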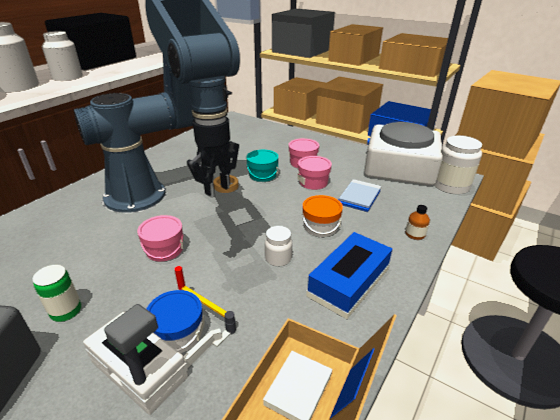

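Run:
```python
from h import *
import pickle
s=bot.get_state();im=np.ascontiguousarray(bot.get_image('wrist')[:,:,::-1]);cv2.imwrite('pics/wrist14.png',im)
S=cam('scene');D=cam('side')
for C,uv in((S,(396/4+80,112/4+240)),(D,(131/4+230,113/4+240))):
    h=atz(C,uv,.106);d=h[:2]-[.65,-.257];print(h,np.linalg.norm(d),np.radians(177.3)-np.arctan2(d[1],d[0]))
```

```text
[ 0.49861836 -0.25024414  0.106     ] 0.1515323128554439 -0.002525476399337645
[ 0.49542492 -0.25468781  0.106     ] 0.15459237054197708 -0.03216664161572691
```

View pics/wrist14.png

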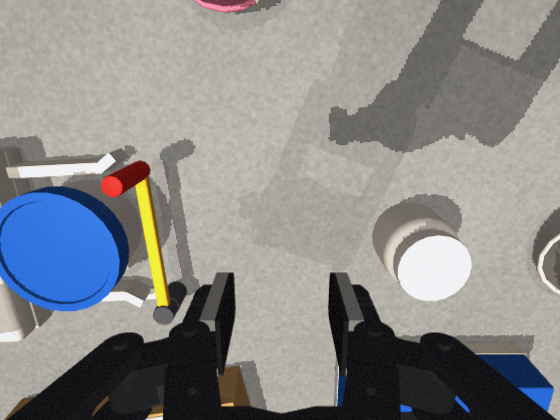

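The wrist view shows the tub (62,248) tight against the housing, the bar shut behind it (140,180)–(163,313), and the jar standing. The gate measures about 0 rad in both views. Handing in.

Run:
```python
from rig import bot
print(bot.close_job(), bot.get_state()['time_s'])
```

```text
the job is handed in; nothing more can be done
the job is handed in; nothing more can be done
```

The blue-lidded tub is checked in and the job was handed in at about 18.5 s of the 72 s allowed. I swung the bar open to about 1.87 rad, pushed the tub past the jar into the dock until it stalled against the stop at about 22 N, then swung the bar shut and let go.

- **Tub:** in the last check it stood upright at (0.561, -0.333), within about 3 mm of the home point I had measured at (0.563, -0.331). I could not see the pin with the tub in front of it, so "pressed in" rests on that position and the stall.
- **Bar:** the scene camera gave 0.00 rad and the side camera -0.03 rad. That is within camera error of shut, and the bar met about 12 N at its stop.
- **Robot:** it is clear of everything, with close to zero force on the tool.
- **Other objects:** the orange tub, jar, glove box and pads look undisturbed in the last pictures, but I judged that by eye and did not measure it.
- **Slips on the way:** the first two moves were refused because the rows lacked some keys, and the arm did not move. Halfway through opening, the handle post slid to the edge of the pads, so I regripped it once.

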